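# Refill the agate jar with the squeeze-and-turn cap

### The job

Put the agate slices away: take the safety cap off the jar that has the pink agate sample in front of it (squeeze both tabs, turn it and lift it off), pour all the slices from the scoop into that jar and stand the scoop back on the bench, upright. Then put the cap back on that jar and turn it home until both tabs have sprung out and it is locked; leave the other jar's cap and the bead jar alone.

Things in the scene. Friction and masses are not known exactly. Their poses are not given: they have to be found in the camera images.
- jar_1: Clear round jar fixed to the bench, foot 116 mm wide; both jars look alike. Origin: centre of its underside, z up. 76 mm outside, mouth 68 mm, rim at z 84, inside floor at z 10 mm. Grey neck lugs at its +x and -x hold the cap down. Two grey catch posts, tops at z 97 mm, stand 53.5-60 mm from the axis, 105 and 285 degrees counter-clockwise from +x.
- cap_1: White safety cap of jar_1, 102 mm wide, 0.12 kg. Origin: centre of the skirt's lower edge, 62 mm above the jar's origin when on. Deck top at z 28 mm; grey stripe along its x axis; fits the neck with 2.5 mm play. Locked when cap and jar x axes are parallel (half a turn is the same), with 5 degrees of play each way: the bolts then bar it from turning counter-clockwise, and the lugs from lifting.
- cap_1_tab_l (a joint): Orange squeeze tab on the +y side of cap_1: 0 = sprung out (spring 3 N), 0.006 m = fully in (8 N). The tabs are upright plates, 26 mm along x, z 30 to 68 mm, outer faces 60 mm apart (48 when squeezed). Each carries a bolt, z 29 to 35 mm, reaching 57 mm from the axis (51 when squeezed: it then passes the catch post); keep fingertips above z 37 mm.
- cap_1_tab_r (a joint): The same tab on the -y side of cap_1. With both fully in, the cap turns counter-clockwise seen from above; 50 to 115 degrees from locked it lifts off or goes on. To close: lower it squeezed at such an angle until it sits on the rim, turn it clockwise to locked (its stop is 5 degrees past that), let go: the bolts spring out behind the posts.
- jar_2: Clear round jar fixed to the bench, foot 116 mm wide; both jars look alike. Origin: centre of its underside, z up. 76 mm outside, mouth 68 mm, rim at z 84, inside floor at z 10 mm. Grey neck lugs at its +x and -x hold the cap down. Two grey catch posts, tops at z 97 mm, stand 53.5-60 mm from the axis, 105 and 285 degrees counter-clockwise from +x.
- cap_2: White safety cap of jar_2, 102 mm wide, 0.12 kg. Origin: centre of the skirt's lower edge, 62 mm above the jar's origin when on. Deck top at z 28 mm; grey stripe along its x axis; fits the neck with 2.5 mm play. Locked when cap and jar x axes are parallel (half a turn is the same), with 5 degrees of play each way: the bolts then bar it from turning counter-clockwise, and the lugs from lifting.
- cap_2_tab_l (a joint): Orange squeeze tab on the +y side of cap_2: 0 = sprung out (spring 3 N), 0.006 m = fully in (8 N). The tabs are upright plates, 26 mm along x, z 30 to 68 mm, outer faces 60 mm apart (48 when squeezed). Each carries a bolt, z 29 to 35 mm, reaching 57 mm from the axis (51 when squeezed: it then passes the catch post); keep fingertips above z 37 mm.
- cap_2_tab_r (a joint): The same tab on the -y side of cap_2. With both fully in, the cap turns counter-clockwise seen from above; 50 to 115 degrees from locked it lifts off or goes on. To close: lower it squeezed at such an angle until it sits on the rim, turn it clockwise to locked (its stop is 5 degrees past that), let go: the bolts spring out behind the posts.
- sample_agate: White tile 40 x 44 x 5 mm with one pink agate slice fixed on it, about 90 mm in front (robot side) of the jar that is for agate. Origin: centre of the underside. Fixed to the bench.
- sample_dark: The same tile with one dark brown wooden bead on it, in front of the other jar. Fixed to the bench.
- scoop: Aluminium pouring scoop 165 mm long, 0.14 kg, holding the slices. Origin: underside, below the middle of the tray's floor; +x points to the spout, z up. Floor 4 mm thick, 90 x 66 mm, walls 30 mm tall, narrowing to the spout, where a 16 degree ramp holds the slices back. The polished slices slide out when it is tipped spout-down by 50 to 65 degrees.
- scoop_grip (a point): Middle of the scoop's handle: scoop x -72, y 0, z 45 mm. The handle is an upright black fin behind the tray, 36 mm long (x), 12 mm thick (y), free to pinch across y from z 28 to 62 mm.
- scoop_lip (a point): Middle of the scoop's spout lip: scoop x +73, y 0, z 11 mm; the spout is 53 mm wide inside there.
- agate_0: Pink polished agate slice 16 x 23 x 8 mm (x, y, z), 12 g, origin at the centre of its underside. Starts in the scoop; five to eight are there, the others are absent.
- agate_1: Pink polished agate slice 16 x 23 x 8 mm (x, y, z), 12 g, origin at the centre of its underside. Starts in the scoop; five to eight are there, the others are absent.
- agate_2: Pink polished agate slice 16 x 23 x 8 mm (x, y, z), 12 g, origin at the centre of its underside. Starts in the scoop; five to eight are there, the others are absent.
- agate_3: Pink polished agate slice 16 x 23 x 8 mm (x, y, z), 12 g, origin at the centre of its underside. Starts in the scoop; five to eight are there, the others are absent.
- agate_4: Pink polished agate slice 16 x 23 x 8 mm (x, y, z), 12 g, origin at the centre of its underside. Starts in the scoop; five to eight are there, the others are absent.
- agate_5: Pink polished agate slice 16 x 23 x 8 mm (x, y, z), 12 g, origin at the centre of its underside. Starts in the scoop; five to eight are there, the others are absent.
- agate_6: Pink polished agate slice 16 x 23 x 8 mm (x, y, z), 12 g, origin at the centre of its underside. Starts in the scoop; five to eight are there, the others are absent.
- agate_7: Pink polished agate slice 16 x 23 x 8 mm (x, y, z), 12 g, origin at the centre of its underside. Starts in the scoop; five to eight are there, the others are absent.
- bead_jar: Bystander: loose closed bead jar with amber beads, 57 mm wide, 76 mm tall, origin at the centre of its underside. Leave it alone.
- lamp_foot (a point): Fixed desk lamp behind the work, an obstacle: the hinge on its base where its thin black lower arm begins, 40 mm above the bench. Its round base reaches 110 mm out from here, 30 mm high.
- lamp_elbow (a point): Elbow of the same lamp: its lower arm runs straight from lamp_foot to here, and the upper arm from here to the right (-y) at about this height. Keep the hand and wrist away from both, above all when tilting; on the left, beyond y = 0.47 m, a board wall bounds the room for the wrist.

How it is judged:
By the outcome, as a careful person would: the job done as asked, in the order asked, and still so for the second after the job is handed in, with the robot touching nothing.
Of agate_0, agate_1, agate_2, agate_3, agate_4, agate_5, agate_6, agate_7 only 5 to 8 are there at a start; the rules pass over those that are not, and their reading is None.
At some moment in a run one of scoop may be knocked a few centimetres aside while the robot is not near it.
It also fails if it takes over 210 s, if anything falls off the work surface, if the arm or the gripper's body presses on something with over 40 N, if the wrist force passes 120 N, or if a joint passes its speed limit or range.

### The arm

A 7-joint arm with a two-finger parallel gripper is mounted at the origin on the work surface; the furniture and walls round the work are solid. World frame = base frame: x ahead of the robot, y to its left, z up, the work surface at z = 0. Lengths are in m, angles in rad, forces in N, time in s.
With the tool pointing down it reaches from about 0.425 to 0.875 m from the base axis. Payload 4.7 kg.
Tool frame: the origin (TCP) lies midway between the tips of the shut fingers; the grasp point (between the pads) lies 19 mm behind it (ctrl.grip_point_offset is the distance from the TCP to the grasp point, in m); z points along the fingers, y is the line along which they close (so a half turn about z gives the same grasp; the last joint's range is limited). The gripper opens to 87 mm and grips with 3 to 60 N. Pads are 19 mm wide; open, the fingers measure 117 mm over their backs; the gripper's body (75 mm by 190 mm) begins 51 mm behind the grasp point.
Start: joints at [1.229, 0.321, -0.07, 1.45, 0.023, 1.371, -0.057], TCP at [0.226, -0.609, 0.223] pointing down, gripper open.
Joint ranges: [-2.86, 2.86], [-0.3, 2.09], [-1.38, 1.24], [0.06, 2.45], [-1.56, 4.7], [0.09, 2.05], [-2.69, 2.69]. Speed limits (rad/s): [2.57, 2.57, 3.14, 3.14, 3.14, 3.14, 3.14].

### API

Orientations are given as a rotation vector (axis times angle).
In Python, from bench import ctrl gives the robot as it stands.
- The arm moves only by the tool move_arm, never from a script. Its argument "increments" is text: rows parted by semicolons, each of 7 numbers parted by spaces: the shift along the world's x, y, z in mm, then the turn, a rotation vector about the world's x, y, z in degrees, then the closure in counts, from 0 (fully open) to 255 (shut). A call has exactly 8 rows; each row shifts and turns the commanded pose from where the row before left it; what a row does not reach is not made up. A row lasts 1/12 s, in which the tool goes at most 41.7 mm and 7.16 degrees, less where a joint would pass 70% of its speed; a pose out of reach is approached as far as the arm can. A call with a gripper value outside its range is refused whole. The fingers move at their own pace and stop on an object; "grip_force" is the grip in N (left out, the last holds). Time passes only in rows, so rows that do not move let the fingers close, or fill a call up. It gives the time, the measured TCP pose, the force, the opening and the grip force at its end, in the units of the state.
- ctrl.get_state(): the state, without advancing time (a new reading comes with each control period).
- ctrl.get_image(name): name is "scene" or "top"; returns a dict with "frame" (384x512x3 uint8, red, green, blue), "depth" (384x512 float32, m along the optical axis (not along the pixel's ray), 0 where there is no reading), "fx", "fy", "cx", "cy" (pixels), "position" and "orientation" of the camera in the world. Camera axes: x right, y down, z forward; pixel columns grow to the right and rows downward; lengths in m; the calibration is good to about 2 mm. A picture is of the moment at which its call begins.
- ctrl.close_job(): hands the job in; it is judged then, once.
Trained networks look in a picture, given as the dict that the camera call returned (one of the last four; its "shot" number tells which), for a name from the list of things; names that differ only in an ending like _2 or _b are one class to them, and where a whole thing is asked for, a point or a joint stands for the part that bears it (a point fixed in the world has none). Each returns a list of dicts, best first, with "score" (0 to 1); they miss things now and then, are a little off and sometimes report something else, mostly with a low value. They report only what shows in the picture. A call takes as long as a camera call.
- ctrl.find_in(target, picture): "centre" ([x, y, z] in m, in world coordinates, good to about 4 mm: the middle of the surface that is visible of it).
- ctrl.silhouettes(target, picture): "region" (384x512 bool, what is visible of it).
The state is a dict: "time": time; "joint_positions": joint angles; "qd": joint speeds; "joint_torque": joint torques, N m; "position": TCP position; "tool_rot": TCP orientation; "ft_force": force on the tool from outside, world axes, zero at the start; "torque": the same for the moment, N m; "grip_width": opening from 0.0 (shut) to 1.0 (fully open); "grip_force": force on a finger pad.
Only numpy, scipy, OpenCV 4.12 (cv2) and the standard library are available. Lean on these libraries where they do the work, as an engineer would, in place of code of your own. Each camera call takes 0.05 s, during which the arm holds its last target. There are 200 camera calls.

## Working session

There is one attempt and no reset: what is moved stays moved. The work goes in short steps, Python scripts to look and compute and a tool call to move; the robot and the scene stay as the last step left them, time stands still between calls to the robot, and variables do not carry over. Pictures are saved under pics/ and viewed, at most 14 in all, crops included, and the job is handed in when it is done.

Besides the shell and the picture viewer there is one more tool, called after "Call:" by a JSON object that holds its "api" and its "payload", one argument or row to a line. move_arm: Moves the arm, as the interface text tells. Its arguments: {"type":"object","properties":{"increments":{"type":"string"},"grip_force":{"type":"number"}},"required":["increments"]}

```bash
mkdir -p pics; ls; cat > h.py <<'E'
import numpy as np, cv2
from bench import ctrl
from scipy.spatial.transform import Rotation as R
def shot(cam,name=None,scale=1.5):
    p=ctrl.get_image(cam)
    if name: cv2.imwrite(f'pics/{name}.png',cv2.resize(p['frame'][:,:,::-1],None,fx=scale,fy=scale))
    return p
def rotm(o):
    o=np.array(o,float)
    return o if o.shape==(3,3) else (R.from_rotvec(o).as_matrix() if o.size==3 else R.from_quat(o).as_matrix())
def cloud(p):
    d=p['depth'];v,u=np.indices(d.shape)
    c=np.stack([(u-p['cx'])/p['fx']*d,(v-p['cy'])/p['fy']*d,d],-1)
    w=c@rotm(p['orientation']).T+np.array(p['position']); w[d==0]=np.nan
    return w
E
python3 - <<'E'
from h import *
np.set_printoptions(precision=4,suppress=True)
s=ctrl.get_state();print(s)
for cam in('scene','top'):
    p=shot(cam,cam+'0');print(cam,p['position'],p['orientation'],p['fx'])
    for t in('jar_1','cap_1','cap_1_tab_l','sample_agate','sample_dark','scoop','scoop_grip','scoop_lip','agate_0','bead_jar','lamp_foot','lamp_elbow'):
        print(t,[(np.round(r['centre'],3).tolist(),round(r['score'],2)) for r in ctrl.find_in(t,p)])
E
```

```text
pics
{'time': 0.0, 'joint_positions': array([ 1.2291,  0.3218, -0.0701,  1.4517,  0.0226,  1.3708, -0.0569]), 'qd': array([ 0.0002,  0.0015, -0.0008, -0.0007,  0.001 ,  0.0016, -0.0002]), 'joint_torque': array([ -0.0005, -49.1294,  -0.404 , -31.2524,  -0.0638,   0.0439,
         0.0001]), 'position': array([ 0.2262, -0.6088,  0.2214]), 'tool_rot': array([-3.0901, -0.5557,  0.0007]), 'ft_force': array([-0.1556,  0.7256,  0.7197]), 'torque': array([-0.0443,  0.0063, -0.0156]), 'grip_force': 0.0, 'grip_width': 1.0002341304167752}
scene [ 0.264  -0.7949  1.2701] [-2.4149  0.3517 -0.1523] 499.91514201610295
jar_1 [([0.469, -0.264, 0.009], 0.97), ([0.512, 0.249, 0.003], 0.65)]
cap_1 [([0.517, 0.266, 0.091], 0.96), ([0.478, -0.233, 0.091], 0.74)]
cap_1_tab_l [([0.522, 0.254, 0.106], 0.48), ([0.518, 0.306, 0.112], 0.42)]
sample_agate [([0.481, -0.23, 0.091], 0.28)]
sample_dark [([0.738, -0.037, 0.238], 0.65), ([0.398, -0.246, 0.004], 0.63)]
scoop [([0.51, 0.008, 0.011], 0.97)]
scoop_grip [([0.509, -0.001, 0.013], 0.59), ([0.398, -0.245, 0.001], 0.47)]
scoop_lip [([0.505, 0.007, 0.011], 0.72)
[... 197 characters left out ...]
[-2.147   2.1676 -0.097 ] 349.8234959239968
jar_1 [([0.506, 0.24, 0.013], 0.65), ([0.396, -0.242, 0.004], 0.62), ([0.487, -0.19, 0.013], 0.52)]
cap_1 [([0.485, -0.225, 0.088], 0.84), ([0.518, 0.279, 0.088], 0.7)]
cap_1_tab_l [([0.516, 0.306, 0.104], 0.57), ([0.518, 0.018, 0.008], 0.47), ([0.729, -0.023, 0.264], 0.18)]
sample_agate [([0.425, 0.286, 0.007], 0.51)]
sample_dark []
scoop [([0.515, 0.018, 0.002], 0.67)]
scoop_grip [([0.519, 0.018, 0.004], 0.77), ([0.521, 0.25, 0.105], 0.69)]
scoop_lip [([0.513, 0.012, 0.004], 0.96)]
agate_0 []
bead_jar [([0.645, 0.214, 0.077], 0.83)]
lamp_foot [([0.729, -0.031, 0.264], 0.56)]
lamp_elbow [([0.73, -0.025, 0.263], 0.91), ([0.516, 0.277, 0.089], 0.6)]
```

View pics/scene0.png

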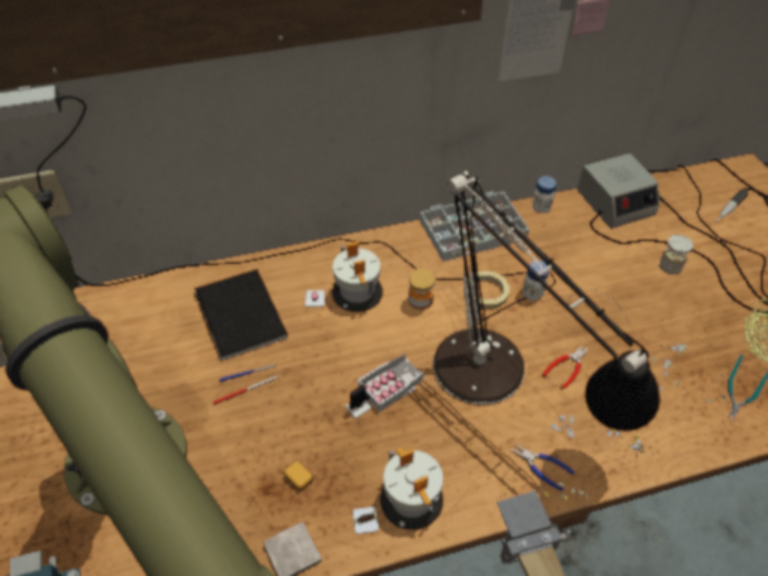

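View pics/top0.png

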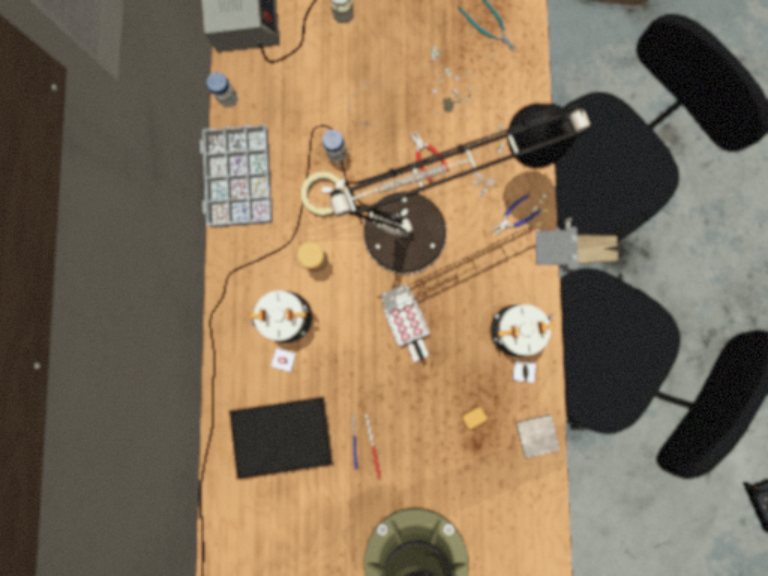

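The pink agate tile is at (283,360) in top0, in front of the left jar at (281,316), so the left jar is the target. The scoop is at (405,322), with its spout pointing away from the robot and its handle toward it. The lamp is at (405,232) and the bead jar at (312,256). Next I'll measure these precisely.

```bash
cat >> h.py <<'E'
def fitcircle(xy):
    A=np.c_[2*xy,np.ones(len(xy))];b=(xy**2).sum(1)
    for _ in range(8):
        s=np.linalg.lstsq(A,b,rcond=None)[0];r=np.sqrt(s[2]+s[0]**2+s[1]**2)
        e=abs(np.hypot(*(xy-s[:2]).T)-r);k=e<max(.002,np.median(e)*1.5)
        A=np.c_[2*xy[k],np.ones(k.sum())];b=(xy[k]**2).sum(1)
    return s[:2],r
def tabs(p,c,rad=.07):
    w=cloud(p);hsv=cv2.cvtColor(p['frame'],cv2.COLOR_RGB2HSV)
    m=(hsv[...,0]<22)&(hsv[...,0]>4)&(hsv[...,1]>140)&(hsv[...,2]>90)&(np.hypot(w[...,0]-c[0],w[...,1]-c[1])<rad)&(w[...,2]>.09)
    return w[m]
E
python3 - <<'E'
from h import *
np.set_printoptions(precision=4,suppress=True)
for cam in('top','scene'):
    p=shot(cam);w=cloud(p);f=p['frame'];hsv=cv2.cvtColor(f,cv2.COLOR_RGB2HSV)
    for c in ((.517,.27),(.48,-.23)):
        near=np.hypot(w[...,0]-c[0],w[...,1]-c[1])<.07
        m=near&(abs(w[...,2]-.09)<.006)
        pts=w[m][:,:2]; h=cv2.convexHull(pts.astype(np.float32))
        print(cam,'deck',fitcircle(h[:,0].astype(float)),np.nanmedian(w[m][:,2]),m.sum())
        t=tabs(p,c); print(' tabs n',len(t), t[:,2].min(),t[:,2].max())
        top=t[t[:,2]>t[:,2].max()-.012]
        _,lab,ctr=cv2.kmeans(t[:,:2].astype(np.float32),2,None,(3,50,1e-5),5,cv2.KMEANS_PP_CENTERS)
        d=ctr[0]-ctr[1];print(' ctrs',ctr,'mid',ctr.mean(0),'dist',np.hypot(*d),'ang',np.degrees(np.arctan2(d[1],d[0])),'cap x deg',np.degrees(np.arctan2(d[1],d[0]))-90)
    # lamp / tall
    m=(w[...,2]>.05)&(hsv[...,2]<70)&(w[...,0]>.45)&(w[...,0]<.95)&(abs(w[...,1])<.4)
    q=w[m];
    for z in np.arange(.05,.6,.05):
        k=q[abs(q[:,2]-z)<.01]
        if len(k): print(' lamp z',round(z,2),len(k),np.median(k,0),k.min(0),k.max(0))
# crops
p=shot('top');f=p['frame'][:,:,::-1]
a=cv2.resize(f[185:260,150:220],(700,560)[0:2] if 0 else (390,418),interpolation=3);b=cv2.resize(f[180:250,240:300],(390,455),interpolation=3)
H=max(a.shape[0],b.shape[0]);im=np.zeros((H,790,3),np.uint8);im[:a.shape[0],:390]=a;im[:b.shape[0],400:]=b
cv2.imwrite('pics/crop0.png',im)
E
```

```text
top deck (array([0.5198, 0.2791]), np.float64(0.05025660983006649)) 0.08935252942101957 719
 tabs n 39 0.09422972304835198 0.1305506446772584
 ctrs [[0.5201 0.2433]
 [0.5192 0.3115]] mid [0.5196 0.2774] dist 0.06817853 ang -89.22432 cap x deg -179.22432
top deck (array([ 0.4858, -0.2288]), np.float64(0.05049353770408046)) 0.08983471510635566 732
 tabs n 45 0.09047561439551921 0.13250548620084013
 ctrs [[ 0.4804 -0.1917]
 [ 0.4904 -0.2597]] mid [ 0.4854 -0.2257] dist 0.06871672 ang 98.32063 cap x deg 8.320633
 lamp z 0.05 2 [ 0.5931 -0.0717  0.0589] [ 0.4569 -0.1758  0.0587] [0.7294 0.0323 0.059 ]
 lamp z 0.1 4 [0.7154 0.0262 0.1043] [0.7086 0.0229 0.092 ] [0.7214 0.0263 0.1061]
 lamp z 0.15 5 [0.7033 0.0386 0.1527] [0.6891 0.0327 0.144 ] [0.7059 0.0414 0.159 ]
 lamp z 0.2 38 [ 0.7937 -0.2134  0.2053] [ 0.6839 -0.2716  0.1904] [0.8076 0.058  0.2098]
 lamp z 0.25 226 [ 0.8154 -0.2083  0.2503] [ 0.6757 -0.2877  0.2401] [0.8947 0.0728 0.2598]
 lamp z 0.3 141 [ 0.8255 -0.2323  0.2964] [ 0.6691 -0.2689  0.2901] [0.8686 0.079  0.31  ]
 lamp z 0.35 157 [ 0.8173 -0.2338  0.3565] [ 0.662  -0.2
[... 660 characters left out ...]
34 [ 0.5089 -0.0085  0.0569] [ 0.4504 -0.2863  0.0508] [0.8892 0.2334 0.0597]
 lamp z 0.1 36 [0.7102 0.0222 0.1004] [ 0.509 -0.286  0.09 ] [0.7219 0.2193 0.11  ]
 lamp z 0.15 27 [0.7042 0.0379 0.1511] [0.688  0.0294 0.1401] [0.7181 0.0453 0.1584]
 lamp z 0.2 234 [ 0.8066 -0.2766  0.2017] [ 0.6827 -0.3011  0.1901] [0.8938 0.0587 0.2099]
 lamp z 0.25 314 [ 0.8088 -0.2773  0.2499] [ 0.6769 -0.2976  0.24  ] [0.8853 0.0755 0.26  ]
 lamp z 0.3 164 [ 0.8118 -0.2699  0.297 ] [ 0.6714 -0.2867  0.29  ] [0.8676 0.0836 0.3097]
 lamp z 0.35 128 [ 0.7937 -0.2272  0.3552] [ 0.6638 -0.2813  0.34  ] [0.8411 0.1014 0.36  ]
 lamp z 0.4 230 [0.7105 0.0035 0.3982] [ 0.6584 -0.0761  0.39  ] [0.7598 0.1157 0.4099]
```

View pics/crop0.png

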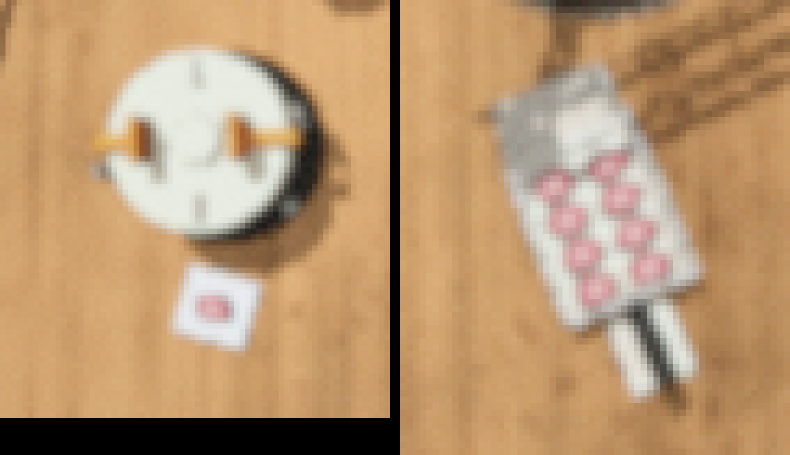

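The 8 slices sit in the scoop, which is yawed roughly 20°. The left cap's tabs at about (120,140) and (240,135) in the crop lie along world y, so its yaw is close to 0. I'll move over the target cap, centred at about (0.521, 0.279).

Call:
{"api": "move_arm", "payload": {
  "increments": "15 28 0 0 0 -1.3 0;15 28 0 0 0 -1.3 0;15 28 0 0 0 -1.3 0;15 28 0 0 0 -1.3 0;15 28 0 0 0 -1.3 0;15 28 0 0 0 -1.3 0;15 28 0 0 0 -1.3 0;15 28 0 0 0 -1.3 0",
  "grip_force": 25
}}

```text
time: 2.12
position: [0.347, -0.3839, 0.2228]
tool_rot: [3.129, 0.272, 0.0]
ft_force: [1.3, 0.1, 0.6]
grip_width: 0.999
grip_force: 0.0
```

Call:
{"api": "move_arm", "payload": {
  "increments": "15 28 0 0 0 -1.3 0;15 28 0 0 0 -1.3 0;15 28 0 0 0 -1.3 0;15 28 0 0 0 -1.3 0;15 28 0 0 0 -1.3 0;15 28 0 0 0 -1.3 0;15 28 0 0 0 -1.3 0;15 28 0 0 0 -1.3 0"
}}

```text
time: 2.78
position: [0.4669, -0.1599, 0.2229]
tool_rot: [3.141, -0.013, 0.001]
ft_force: [0.2, -0.2, 1.0]
grip_width: 0.999
grip_force: 0.0
```

Call:
{"api": "move_arm", "payload": {
  "increments": "3 27 0 0 0 0 0;3 27 0 0 0 0 0;3 27 0 0 0 0 0;3 27 0 0 0 0 0;3 27 0 0 0 0 0;3 27 0 0 0 0 0;3 27 0 0 0 0 0;3 27 0 0 0 0 0"
}}

```text
time: 3.45
position: [0.4904, 0.0559, 0.2229]
tool_rot: [3.141, -0.012, 0.001]
ft_force: [0.9, 0.1, -0.1]
grip_width: 1.001
grip_force: 0.0
```

Call:
{"api": "move_arm", "payload": {
  "increments": "3 27 0 0 0 0 0;3 27 0 0 0 0 0;3 27 0 0 0 0 0;3 27 0 0 0 0 0;3 27 0 0 0 0 0;3 27 0 0 0 0 0;0 0 0 0 0 0 0;0 0 0 0 0 0 0"
}}

```text
time: 4.12
position: [0.5078, 0.2186, 0.2226]
tool_rot: [-3.141, 0.005, 0.001]
ft_force: [0.4, -1.2, 0.8]
grip_width: 1.001
grip_force: 0.0
```

```bash
cat >> h.py <<'E'
import json,os
def st(log=True):
    np.set_printoptions(precision=4,suppress=True)
    s=ctrl.get_state();M=rotm(s['tool_rot'])
    if log: open('log.jsonl','a').write(json.dumps([list(map(float,s['joint_positions'])),list(map(float,s['position'])),list(map(float,s['tool_rot']))])+'\n')
    print('t',s['time'],'q',s['joint_positions'],'pos',s['position'],'y-yaw',np.degrees(np.arctan2(M[1,1],M[0,1])),'z',M[:,2],'F',s['ft_force'],'T',s['torque'],'w',s['grip_width']*87,'gf',s['grip_force'])
    return s
E
python3 -c "
from h import *
st()"
```

```text
t 4.1167 q [ 0.291   0.1911 -0.8333  1.6718  0.1439  1.3427 -2.1401] pos [0.5078 0.2186 0.2226] y-yaw -90.1940706886676 z [-0.0004  0.0008 -1.    ] F [ 0.3734 -1.2219  0.7658] T [ 0.0381  0.0549 -0.0166] w 87.11421526490228 gf 0.0
```

Call:
{"api": "move_arm", "payload": {
  "increments": "3.3 15 0 0 0 0 0;3.3 15 0 0 0 0 0;3.3 15 0 0 0 0 0;3.3 15 0 0 0 0 0;0 0 -20 0 0 0 0;0 0 -20 0 0 0 0;0 0 -20 0 0 0 0;0 0 0 0 0 0 0"
}}

```text
time: 4.78
position: [0.52, 0.2732, 0.1585]
tool_rot: [3.137, -0.015, -0.01]
ft_force: [-0.7, -0.2, 0.2]
grip_width: 0.998
grip_force: 0.0
```

```bash
python3 - <<'E'
from h import *
st()
p=shot('scene','pre',1.5)
im=p['frame'][120:240,190:320,::-1];cv2.imwrite('pics/pre.png',cv2.resize(im,None,fx=5,fy=5,interpolation=3)[:600])
E
```

```text
t 4.7833 q [ 0.1579  0.3392 -0.8287  1.666   0.2603  1.2593 -2.305 ] pos [0.52   0.2732 0.1585] y-yaw -90.53408658400635 z [-0.0061 -0.0042 -1.    ] F [-0.6943 -0.15    0.2212] T [-0.0495  0.0934 -0.0233] w 86.79064085345931 gf 0.0
```

View pics/pre.png

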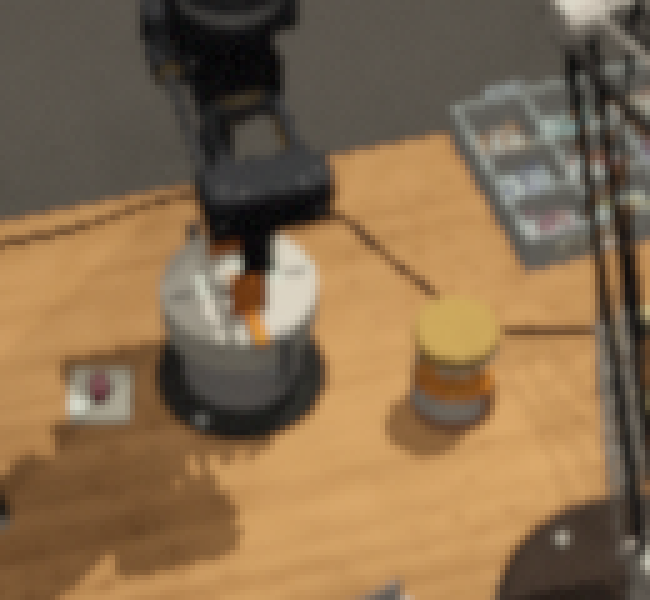

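The fingers straddle the cap's tabs, with the near finger at (255,250) in line with the orange tab at (250,290). I'll go lower.

Call:
{"api": "move_arm", "payload": {
  "increments": "0 0 0 0 0 0 0;0 0 0 0 0 0 0;0 0 -10 0 0 0 0;0 0 -10 0 0 0 0;0 0 -10 0 0 0 0;0 0 0 0 0 0 0;0 0 0 0 0 0 0;0 0 0 0 0 0 0"
}}

```text
time: 5.5
position: [0.5215, 0.2768, 0.1324]
tool_rot: [3.142, -0.011, -0.001]
ft_force: [-0.3, 0.2, -0.6]
grip_width: 0.999
grip_force: 0.0
```

```bash
python3 -c "
from h import *
st()"
```

```text
t 5.5 q [ 0.1462  0.3646 -0.8216  1.6942  0.2829  1.2072 -2.3224] pos [0.5215 0.2768 0.1324] y-yaw -90.40087686156929 z [-0.0004 -0.     -1.    ] F [-0.2939  0.1612 -0.5656] T [0.059  0.0058 0.0214] w 86.94020415295253 gf 0.0
```

Call:
{"api": "move_arm", "payload": {
  "increments": "0 2 -8 0 0 0.6 0;0 0 -8 0 0 0 0;0 0 -7 0 0 0 0;0 0 -6 0 0 0 0;0 0 0 0 0 0 0;0 0 0 0 0 0 0;0 0 0 0 0 0 255;0 0 0 0 0 0 255"
}}

```text
time: 6.17
position: [0.5219, 0.2789, 0.104]
tool_rot: [-3.141, -0.005, -0.001]
ft_force: [0.6, 0.3, 0.9]
grip_width: 0.92
grip_force: 0.0
```

Call:
{"api": "move_arm", "payload": {
  "increments": "0 0 0 0 0 0 255;0 0 0 0 0 0 255;0 0 0 0 0 0 255;0 0 0 0 0 0 255;0 0 0 0 0 0 255;0 0 0 0 0 0 255;0 0 0 0 0 0 255;0 0 0 0 0 0 255"
}}

```text
time: 6.83
position: [0.5219, 0.279, 0.1044]
tool_rot: [-3.141, -0.005, -0.001]
ft_force: [-0.4, 0.1, 5.9]
grip_width: 0.526
grip_force: 25.0
```

```bash
python3 -c "
from h import *
st()"
```

```text
t 6.8333 q [ 0.1315  0.3957 -0.8115  1.7202  0.3105  1.1587 -2.3348] pos [0.5219 0.279  0.1044] y-yaw -89.81065671511158 z [ 0.0009  0.0002 -1.    ] F [-0.3878  0.05    5.9391] T [-0.0674  0.2253  0.0059] w 45.75521160871617 gf 25.000958740711212
```

Call:
{"api": "move_arm", "payload": {
  "increments": "0 0 0 0 0 4 255;0 0 0 0 0 5 255;0 0 0 0 0 5 255;0 0 0 0 0 5 255;0 0 0 0 0 5 255;0 0 0 0 0 5 255;0 0 0 0 0 5 255;0 0 0 0 0 0 255"
}}

```text
time: 7.5
position: [0.5219, 0.2795, 0.1044]
tool_rot: [-3.0, -0.928, -0.002]
ft_force: [-1.0, 0.8, 5.3]
grip_width: 0.53
grip_force: 25.0
```

Call:
{"api": "move_arm", "payload": {
  "increments": "0 0 0 0 0 6 255;0 0 0 0 0 6 255;0 0 0 0 0 6 255;0 0 0 0 0 6 255;0 0 0 0 0 6 255;0 0 0 0 0 6 255;0 0 0 0 0 6 255;0 0 0 0 0 4 255"
}}

```text
time: 8.17
position: [0.522, 0.2794, 0.1044]
tool_rot: [-2.399, -2.028, -0.003]
ft_force: [-0.5, -0.0, 4.5]
grip_width: 0.525
grip_force: 25.0
```

```bash
python3 -c "
from h import *
st()
p=shot('scene')
im=p['frame'][120:240,190:320,::-1];cv2.imwrite('pics/turned.png',cv2.resize(im,None,fx=5,fy=5,interpolation=3)[:600])"
```

```text
t 8.1667 q [ 0.317   0.5087 -1.0819  1.7149  0.4771  1.2097 -1.0536] pos [0.522  0.2794 0.1044] y-yaw -9.56391333360189 z [ 0.001   0.0014 -1.    ] F [-0.4836 -0.0059  4.4701] T [ 0.1231  0.0968 -0.1441] w 45.640775934655935 gf 24.99764710664749
```

View pics/turned.png

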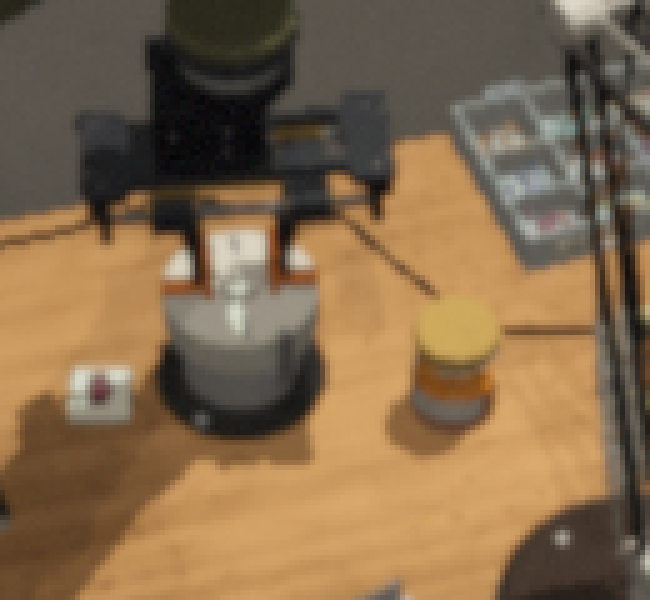

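The cap turned with the hand: both tabs now face sideways, at (195,260) and (285,255). I'll lift it and carry it to a free spot near (0.45, 0.135).

Call:
{"api": "move_arm", "payload": {
  "increments": "0 0 4 0 0 0 255;0 0 6 0 0 0 255;0 0 10 0 0 0 255;0 0 16 0 0 0 255;0 0 16 0 0 0 255;0 0 16 0 0 0 255;0 0 16 0 0 0 255;0 0 16 0 0 0 255"
}}

```text
time: 8.88
position: [0.5216, 0.2779, 0.2049]
tool_rot: [2.403, 2.021, -0.001]
ft_force: [0.2, -0.1, -1.5]
grip_width: 0.524
grip_force: 25.0
```

```bash
python3 -c "
from h import *
st()
p=shot('scene')
w=cloud(p); 
f=p['frame']
# scoop pose via silhouette
for cam in('top','scene'):
  p=shot(cam);w=cloud(p)
  for r in ctrl.silhouettes('scoop',p)[:1]:
    q=w[r['region']];q=q[~np.isnan(q[:,0])];print(cam,r['score'],len(q),q.mean(0),q.min(0),q.max(0),cv2.minAreaRect(q[:,:2].astype(np.float32)))
"
```

```text
t 8.8833 q [ 0.3675  0.4191 -1.1462  1.5992  0.389   1.3769 -0.9948] pos [0.5216 0.2779 0.2049] y-yaw -9.853009321207578 z [ 0.0005 -0.0016 -1.    ] F [ 0.1715 -0.0673 -1.5287] T [-0.0198 -0.1105  0.0321] w 45.5894586995847 gf 24.999528229236603
top 0.6 747 [0.513  0.0158 0.0114] [ 0.4216 -0.0315 -0.0047] [0.5919 0.0677 0.0648] ((0.5035915374755859, 0.011147648096084595), (0.16870495676994324, 0.075272336602211), 21.3397274017334)
scene 0.79 881 [0.5051 0.0095 0.0168] [ 0.4244 -0.0377 -0.0052] [0.5877 0.0663 0.0666] ((0.50590980052948, 0.011391833424568176), (0.168519526720047, 0.07660370320081711), 24.50102424621582)
```

Call:
{"api": "move_arm", "payload": {
  "increments": "-9 -18 0 0 0 0 255;-9 -18 0 0 0 0 255;-9 -18 0 0 0 0 255;-9 -18 0 0 0 0 255;-9 -18 0 0 0 0 255;-9 -18 0 0 0 0 255;-9 -18 0 0 0 0 255;-9 -18 0 0 0 0 255"
}}

```text
time: 9.8
position: [0.4482, 0.1336, 0.202]
tool_rot: [-2.401, -2.022, 0.003]
ft_force: [-0.7, 1.4, -0.3]
grip_width: 0.524
grip_force: 25.0
```

Call:
{"api": "move_arm", "payload": {
  "increments": "0 0 -18 0 0 0 255;0 0 -18 0 0 0 255;0 0 -18 0 0 0 255;0 0 -18 0 0 0 255;0 0 -18 0 0 0 255;0 0 -18 0 0 0 255;0 0 -18 0 0 0 255;0 0 -14 0 0 0 255"
}}

```text
time: 10.47
position: [0.4478, 0.1341, 0.0611]
tool_rot: [-2.402, -2.022, 0.005]
ft_force: [-0.7, -0.3, -1.1]
grip_width: 0.522
grip_force: 25.0
```

Call:
{"api": "move_arm", "payload": {
  "increments": "0 0 -6 0 0 0 255;0 0 -4 0 0 0 255;0 0 -3 0 0 0 255;0 0 -2 0 0 0 255;0 0 -2 0 0 0 255;0 0 0 0 0 0 255;0 0 0 0 0 0 255;0 0 0 0 0 0 255"
}}

```text
time: 11.13
position: [0.4499, 0.1346, 0.047]
tool_rot: [2.403, 2.023, 0.001]
ft_force: [-0.2, -0.1, -0.8]
grip_width: 0.527
grip_force: 25.0
```

```bash
python3 -c "
from h import *
st()"
```

```text
t 11.1333 q [ 0.7307  0.2993 -1.1762  2.0508  0.3306  0.9977 -0.7844] pos [0.4499 0.1346 0.047 ] y-yaw -9.826211313156032 z [ 0.0009 -0.0002 -1.    ] F [-0.1859 -0.087  -0.8428] T [-0.0236 -0.0976  0.0308] w 45.811326766947616 gf 24.9997615814209
```

Call:
{"api": "move_arm", "payload": {
  "increments": "0 0 -1.5 0 0 0 255;0 0 -1.5 0 0 0 255;0 0 -1 0 0 0 255;0 0 -1 0 0 0 255;0 0 0 0 0 0 255;0 0 0 0 0 0 255;0 0 0 0 0 0 255;0 0 0 0 0 0 255"
}}

```text
time: 11.8
position: [0.4496, 0.1346, 0.0423]
tool_rot: [2.403, 2.023, -0.002]
ft_force: [-3.3, -1.1, 8.0]
grip_width: 0.525
grip_force: 25.0
```

Call:
{"api": "move_arm", "payload": {
  "increments": "0 0 0 0 0 0 0;0 0 0 0 0 0 0;0 0 0 0 0 0 0;0 0 0 0 0 0 0;0 0 0 0 0 0 0;0 0 0 0 0 0 0;0 0 10 0 0 0 0;0 0 15 0 0 0 0"
}}

```text
time: 12.47
position: [0.4483, 0.1347, 0.0662]
tool_rot: [-2.401, -2.023, 0.003]
ft_force: [-0.5, 0.1, 0.1]
grip_width: 0.98
grip_force: 0.0
```

Call:
{"api": "move_arm", "payload": {
  "increments": "0 0 20 0 0 0 0;0 0 20 0 0 0 0;0 0 20 0 0 0 0;0 0 20 0 0 0 0;0 0 20 0 0 0 0;0 0 20 0 0 0 0;0 0 0 0 0 0 0;0 0 0 0 0 0 0"
}}

```text
time: 13.13
position: [0.4504, 0.1347, 0.1876]
tool_rot: [2.401, 2.021, 0.002]
ft_force: [-0.5, -0.3, -0.4]
grip_width: 1.001
grip_force: 0.0
```

```bash
cat > fk.py <<'E'
import numpy as np,json
from scipy.optimize import least_squares
from scipy.spatial.transform import Rotation as R
D=[json.loads(l) for l in open('log.jsonl')]
D.append([[1.2291,0.3218,-0.0701,1.4517,0.0226,1.3708,-0.0569],[0.2262,-0.6088,0.2214],[-3.0901,-0.5557,0.0007]])
# axes: z,y,z,y,z,y,z with signs; offsets along z (and x offsets)
def fk(q,p,sg):
    a='zyzyzyz';T=R.identity();x=np.array([p[7],p[8],p[0]])*[1,1,1]
    x=np.array([0,0,p[0]]);T=R.from_euler('z',p[4])
    L=[None,[0,0,0],[p[5],0,p[1]],[p[6],0,0],[0,0,p[2]],[0,0,0],[p[7],0,p[3]]]
    for i in range(7):
        T=T*R.from_euler(a[i],sg[i]*q[i])
        if L[i] is not None: x=x+T.apply(L[i])
    return x,T*R.from_euler('z',p[8])
def res(p,sg):
    o=[]
    for q,x,r in D:
        X,T=fk(q,p,sg);o+=list(X-x)+list(.3*(R.from_rotvec(r).inv()*T).as_rotvec())
    return np.array(o)
if __name__=='__main__':
    import itertools
    best=None
    for sg in itertools.product([1,-1],repeat=4):
        s=(sg[0],1,sg[1],1,sg[2],1,sg[3])
        for p8 in (0,1.57,-1.57,3.14):
          for p4 in(0,3.14):
            f=least_squares(res,[.36,.42,.4,.25,p4,0,0,0,p8],args=(s,),max_nfev=60)
            if best is None or f.cost<best[0]: best=(f.cost,s,f.x)
    print(best); json.dump([best[1],list(best[2])],open('fk.json','w'))
    print(np.abs(res(best[2],best[1])).max())
E
python3 - <<'E'
from h import *
st()
for cam in ('scene','top'):
    p=shot(cam,'mid' if cam=='scene' else None)
    w=cloud(p)
    for c in((.45,.135),(.48,-.23)):
        t=tabs(p,c,.06);t=t if len(t) else tabs(p,c)
        print(cam,c,len(t),t.mean(0) if len(t) else 0)
E
python3 fk.py
```

```text
t 13.1333 q [ 0.9863 -0.0229 -1.2969  1.8965 -0.0204  1.2492 -0.4758] pos [0.4504 0.1347 0.1876] y-yaw -9.833945068544939 z [ 0.0028 -0.0019 -1.    ] F [-0.4569 -0.2844 -0.3654] T [-0.033  -0.0546 -0.0195] w 87.0894508859103 gf 0.0
scene (0.45, 0.135) 27 [0.4224 0.12   0.2775]
scene (0.48, -0.23) 158 [ 0.4874 -0.2335  0.1109]
top (0.45, 0.135) 0 0
top (0.48, -0.23) 39 [ 0.4855 -0.225   0.1115]
(np.float64(5.305444767424119e-05), (-1, 1, -1, 1, -1, 1, -1), array([-2.65813733e-02,  4.82592603e-01,  5.15610100e-01,  9.28928598e-02,
       -3.65359811e-02, -8.07086045e-03,  1.85189514e-02, -1.69663642e-04,
        1.53425837e+00]))
0.004146836052998398
```

View pics/mid.png

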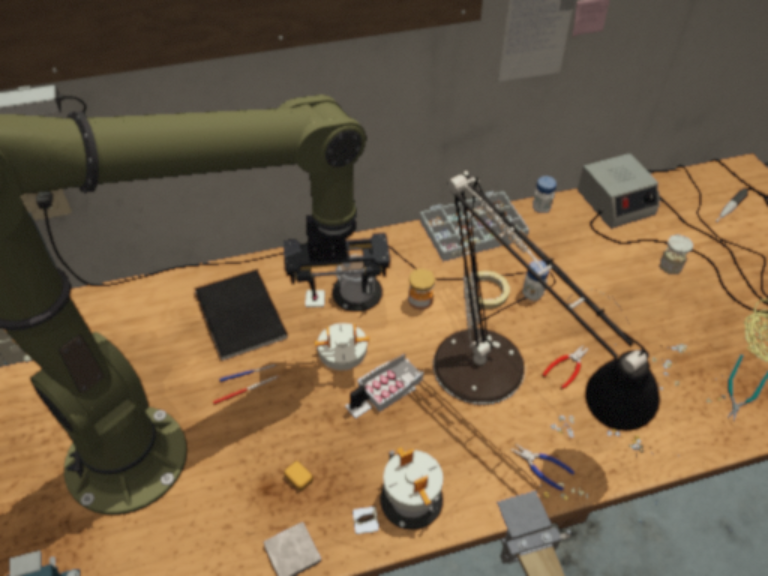

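The cap stands at (343,345) in `mid`, the jar at (357,285) is open, and the scoop hasn't moved. To separate the tool length from the shoulder height in my arm model, I'll make two small tilts while moving towards the scoop.

Call:
{"api": "move_arm", "payload": {
  "increments": "4 -6 12 0 -4 -2 0;4 -6 12 0 -4 -2 0;4 -6 12 0 -4 -2 0;4 -6 12 0 -4 -2 0;4 -6 12 0 -4 -2 0;4 -6 12 0 -4 -2 0;0 0 0 0 0 0 0;0 0 0 0 0 0 0"
}}

```text
time: 13.9
position: [0.4627, 0.1114, 0.2355]
tool_rot: [2.372, 1.735, 0.309]
ft_force: [-1.0, 0.1, 1.2]
grip_width: 1.0
grip_force: 0.0
```

```bash
python3 -c "
from h import *
st()"
```

```text
t 13.9 q [ 0.3699 -0.2964 -0.6232  2.031  -0.0852  1.0901 -0.5335] pos [0.4627 0.1114 0.2355] y-yaw -18.108167373557457 z [ 0.2749 -0.0271 -0.9611] F [-0.9554  0.1048  1.1699] T [0.0127 0.2815 0.0039] w 87.0001918869442 gf 0.0
```

Call:
{"api": "move_arm", "payload": {
  "increments": "0 -6 5 5 4 -5 0;0 -6 5 5 4 -5 0;0 -6 5 5 4 -5 0;0 -6 5 5 4 -5 0;0 -6 5 5 4 -5 0;0 -6 5 5 4 -5 0;0 0 0 0 0 0 0;0 0 0 0 0 0 0"
}}

```text
time: 14.57
position: [0.4645, 0.0703, 0.2656]
tool_rot: [-2.599, -0.998, -0.177]
ft_force: [0.7, 0.5, -0.4]
grip_width: 1.001
grip_force: 0.0
```

```bash
python3 -c "
from h import *
st()"; python3 fk.py
```

```text
t 14.5667 q [ 0.5184 -0.0552 -0.4187  1.8329 -0.3978  1.4202 -0.6639] pos [0.4645 0.0703 0.2656] y-yaw -45.944936314754855 z [-0.0084  0.3649 -0.931 ] F [ 0.7136  0.5004 -0.3673] T [-0.467  -0.0327 -0.0104] w 87.05223430214932 gf 0.0
(np.float64(0.00013258050086738962), (-1, 1, -1, 1, -1, 1, -1), array([ 2.50227693e-01,  4.78066008e-01,  5.09824657e-01,  3.61972648e-01,
       -3.99373954e-02, -4.89221423e-05,  2.17253349e-02, -2.15427128e-04,
        1.53124901e+00]))
0.006007090396378867
```

```bash
cat > plan.py <<'E'
import numpy as np,json
from scipy.optimize import least_squares
from scipy.spatial.transform import Rotation as R
from fk import fk
sg,P=json.load(open('fk.json'))
lo=np.array([-2.86,-.3,-1.38,.06,-1.56,.09,-2.69])+.04;hi=np.array([2.86,2.09,1.24,2.45,4.7,2.05,2.69])-.04
def ik(x,T,seeds):
    best=None
    for q0 in seeds:
        f=least_squares(lambda q:np.r_[fk(q,P,sg)[0]-x,.3*(T.inv()*fk(q,P,sg)[1]).as_rotvec(),.002*(q-q0)],np.clip(q0,lo+.01,hi-.01),bounds=(lo,hi),max_nfev=40)
        e=np.abs(f.fun[:6]).max()
        if best is None or e<best[0]: best=(e,f.x)
    return best
def pts(q):  # wrist centre, elbow
    x,T=fk(q,P,sg); wc=x-T.apply([0,0,P[3]])
    T1=R.from_euler('z',P[4])*R.from_euler('z',sg[0]*q[0])*R.from_euler('y',q[1])
    return x,wc,np.array([0,0,P[0]])+T1.apply([0,0,P[1]])
def segd(a,b,c,d,n=25):
    t=np.linspace(0,1,n)[:,None];A=a+(b-a)*t;B=c+(d-c)*t
    return np.linalg.norm(A[:,None]-B[None],axis=2).min()
lampA,lampE,lampH=np.array([.735,-.02,.04]),np.array([.66,.1,.41]),np.array([.83,-.28,.42])
def pose(lip,psi,th,al,flip,gz=.050):
    S=R.from_euler('z',psi)*R.from_euler('y',th)
    tool=S*R.from_euler('y',-al)*R.from_euler('x',np.pi)*R.from_euler('z',np.pi*flip)
    grip=lip+S.apply(np.array([-.072,0,gz])-np.array([.073,0,.011]))
    return grip+tool.apply([0,0,.019]),tool
if __name__=='__main__':
    q0=np.array([0.5184,-0.0552,-0.4187,1.8329,-0.3978,1.4202,-0.6639])
    rng=np.random.default_rng(0);J=np.array([.521,.279])
    for al in(0,20,-20):
      for psi in range(-180,180,30):
        f=np.array([np.cos(np.radians(psi)),np.sin(np.radians(psi))])
        for flip in(0,1):
          lip=np.r_[J-.01*f,.105]
          seeds=[q0]+[rng.uniform(lo,hi)*.5+q0*.5 for _ in range(7)]
          e,q=ik(*pose(lip,np.radians(psi),np.radians(58),np.radians(al),flip),seeds)
          x,wc,el=pts(q)
          d=min(segd(x,wc,lampA,lampE),segd(x,wc,lampE,lampH),segd(wc,el,lampA,lampE),segd(wc,el,lampE,lampH))
          if e<.012: print('al',al,'psi',psi,'flip',flip,'e%.4f'%e,'q',np.round(q,2),'wc',np.round(wc,2),'el',np.round(el,2),'lamp %.2f'%d)
E
time python3 plan.py
```

```text
al 0 psi -180 flip 0 e0.0000 q [-0.66 -0.04 -0.15  2.19  1.38  0.64 -0.29] wc [0.28 0.28 0.43] el [-0.01 -0.01  0.73] lamp 0.24
al 0 psi -150 flip 0 e0.0001 q [-1.5  -0.23  0.91  2.27  1.69  0.13 -0.03] wc [0.32 0.16 0.43] el [-0.01 -0.11  0.72] lamp 0.26
al 0 psi -150 flip 1 e0.0032 q [ 0.08 -0.16 -0.56  2.27 -1.52  0.13 -0.11] wc [0.32 0.16 0.44] el [-0.08  0.01  0.72] lamp 0.25
al 0 psi -120 flip 1 e0.0000 q [ 0.77 -0.02 -0.98  2.16 -1.37  0.74  0.24] wc [0.4  0.07 0.43] el [-0.01  0.01  0.73] lamp 0.22
al 0 psi -90 flip 0 e0.0004 q [-0.92  0.33  0.92  1.91 -1.31  1.43 -2.65] wc [0.52 0.04 0.43] el [0.1  0.12 0.7 ] lamp 0.14
al 0 psi -90 flip 1 e0.0000 q [ 0.64  0.31 -0.87  1.91 -0.91  1.06  0.3 ] wc [0.52 0.04 0.43] el [ 0.11 -0.09  0.71] lamp 0.14
al 0 psi -60 flip 0 e0.0000 q [ 0.13  0.46 -0.36  1.61 -0.78  1.54 -2.64] wc [0.64 0.07 0.43] el [ 0.21 -0.03  0.68] lamp 0.03
al 0 psi -60 flip 1 e0.0000 q [ 0.64  0.73 -1.13  1.61 -0.36  1.36  0.21] wc [0.64 0.07 0.43] el [ 0.25 -0.2   0.61] lamp 0.03
al 0 psi -30 flip 0 e0.0000 q [ 0.23  0.75 -0.78  1.33 -0.33  1.82 -2.63] wc [0.73 
[... 5082 characters left out ...]
l [0.17 0.3  0.58] lamp 0.22
al -20 psi 90 flip 1 e0.0000 q [-1.09  0.8   0.35  1.32  0.74  2.01  2.41] wc [0.52 0.56 0.32] el [0.17 0.3  0.58] lamp 0.22
al -20 psi 120 flip 0 e0.0000 q [-1.37  0.63  0.5   1.66  0.94  1.58 -0.69] wc [0.38 0.52 0.32] el [0.07 0.27 0.64] lamp 0.20
al -20 psi 120 flip 1 e0.0001 q [-1.18  0.59  0.25  1.66  1.05  1.67  2.4 ] wc [0.38 0.52 0.32] el [0.11 0.24 0.65] lamp 0.20
al -20 psi 150 flip 0 e0.0000 q [-0.58  0.39 -0.51  2.02  1.58  1.53 -0.83] wc [0.28 0.42 0.32] el [0.16 0.09 0.69] lamp 0.21
al -20 psi 150 flip 1 e0.0000 q [-1.03  0.35  0.01  2.02  1.46  1.38  2.32] wc [0.28 0.42 0.32] el [0.09 0.14 0.7 ] lamp 0.21
real	0m21.603s
user	0m22.063s
sys	0m0.068s
```

```bash
cat > p2.py <<'E'
from plan import *
q=np.array([0.5184,-0.0552,-0.4187,1.8329,-0.3978,1.4202,-0.6639])
for al in(0,10,20):
    ps=np.radians(22);f=np.array([np.cos(ps),np.sin(ps)])
    lip=np.r_[np.array([.513,.0145])+.073*f,.011]
    x,T=pose(lip,ps,0,np.radians(al),1)
    for gq in (q,np.array([.3,.3,-.3,2.,0,1,1.8]),np.array([-.3,.3,.3,2.,0,1,1.8])):
        e,qq=ik(x,T,[gq]);print(al,'grasp',x,'e%.4f'%e,np.round(qq,2))
    for psi in (-75,-90,-105,-120):
      for th in (0,30,60):
        ps=np.radians(psi);f=np.array([np.cos(ps),np.sin(ps)])
        x,T=pose(np.r_[np.array([.521,.279])-.012*f,.105],ps,np.radians(th),np.radians(al),1)
        e,qq=ik(x,T,[np.array([.3,.1,-.6,1.9,-.6,1.,0])]);X,wc,el=pts(qq)
        print(al,psi,th,x.round(3),'e%.4f'%e,qq.round(2),'wc',wc.round(2))
E
python3 p2.py
```

```text
0 grasp [ 0.44624276 -0.01247167  0.031     ] e0.0000 [ 0.67  0.16 -0.72  2.11  0.13  0.91  1.83]
0 grasp [ 0.44624276 -0.01247167  0.031     ] e0.0000 [ 0.29  0.13 -0.32  2.11  0.05  0.91  1.9 ]
0 grasp [ 0.44624276 -0.01247167  0.031     ] e0.0000 [-0.28  0.13  0.29  2.11 -0.05  0.91  1.98]
0 -75 0 [0.48  0.431 0.125] e0.0000 [-0.4   0.42 -0.48  1.56  0.2   1.21 -0.65] wc [0.48 0.43 0.49]
0 -75 30 [0.488 0.402 0.195] e0.0000 [ 0.1   0.29 -0.64  1.7  -0.38  1.12 -0.09] wc [0.53 0.23 0.51]
0 -75 60 [0.504 0.344 0.241] e0.0000 [ 0.45  0.41 -0.68  1.77 -0.82  1.3   0.4 ] wc [0.58 0.04 0.42]
0 -90 0 [0.521 0.436 0.125] e0.0000 [-0.45  0.47 -0.39  1.47  0.19  1.23 -0.86] wc [0.52 0.44 0.49]
0 -90 30 [0.521 0.407 0.195] e0.0000 [ 0.08  0.25 -0.61  1.74 -0.39  0.99 -0.32] wc [0.52 0.23 0.51]
0 -90 60 [0.521 0.346 0.241] e0.0000 [ 0.46  0.27 -0.63  1.92 -1.02  1.13  0.38] wc [0.52 0.03 0.42]
0 -105 0 [0.562 0.431 0.125] e0.0000 [-0.47  0.52 -0.31  1.39  0.16  1.26 -1.06] wc [0.56 0.43 0.49]
0 -105 30 [0.554 0.402 0.195] e0.0000 [ 0.04  0.22 -0.57  1.76 -0.35  0.86 -0.57] wc [0.51 0.23 0.51]
[... 2753 characters left out ...]
0.342 0.236] e0.0000 [ 0.31  0.17 -0.61  1.81 -0.66  1.1  -0.  ] wc [0.52 0.11 0.51]
20 -105 0 [0.56  0.424 0.126] e0.0000 [-0.68  0.72 -0.18  1.1   0.29  1.64 -1.12] wc [0.59 0.54 0.47]
20 -105 30 [0.552 0.396 0.193] e0.0000 [-0.23  0.34 -0.46  1.53  0.04  1.17 -0.93] wc [0.54 0.34 0.55]
20 -105 60 [0.537 0.34  0.236] e0.0000 [ 0.3   0.07 -0.6   1.9  -0.72  0.93 -0.19] wc [0.48 0.12 0.51]
20 -120 0 [0.596 0.409 0.126] e0.0000 [-0.65  0.8  -0.11  0.97  0.2   1.71 -1.27] wc [0.66 0.52 0.47]
20 -120 30 [0.582 0.384 0.193] e0.0000 [-0.27  0.35 -0.4   1.5   0.06  1.15 -1.18] wc [0.55 0.33 0.55]
20 -120 60 [0.552 0.334 0.236] e0.0000 [ 0.29 -0.02 -0.62  1.98 -0.71  0.76 -0.43] wc [0.44 0.13 0.51]
```

```bash
cat >> h.py <<'E'
def scoop_meas():
    for cam in('top','scene'):
        p=shot(cam);w=cloud(p);hsv=cv2.cvtColor(p['frame'],cv2.COLOR_RGB2HSV)
        rs=ctrl.silhouettes('scoop',p)
        if not rs: print('none');continue
        m=rs[0]['region'];q=w[m];ok=(~np.isnan(q[:,0]))&(np.abs(q[:,2]-.03)<.05);q=q[ok];v=hsv[m][ok]
        rect=cv2.minAreaRect(q[:,:2].astype(np.float32))
        fin=q[(v[:,2]<80)&(q[:,2]>.03)]
        tray=q[~((v[:,2]<80))&(q[:,2]>.022)]
        print(cam,'score',rs[0]['score'],'rect',np.round(rect[0],4),np.round(rect[1],3),rect[2],'fin',len(fin),fin.mean(0),fin.max(0)[2])
        a=np.radians(22);
        u=np.cov(fin[:,:2].T);ev,E=np.linalg.eigh(u);print('  fin yaw',np.degrees(np.arctan(E[1,1]/E[0,1])))
        pk=v[((v[:,0]>165)|(v[:,0]<8))&(v[:,1]>60)]; 
        sl=q[((v[:,0]>160)|(v[:,0]<8))&(v[:,1]>60)&(q[:,0]>.45)];print('  slices',len(sl),sl.mean(0) if len(sl) else 0)
        r2=cv2.minAreaRect(q[(v[:,2]>=80)&(q[:,2]>.015)][:,:2].astype(np.float32));print('  tray walls rect',np.round(r2[0],4),np.round(r2[1],3),r2[2])
def plan_to(x,T,n):
    s=ctrl.get_state();d=(np.array(x)-s['position'])*1000;M=R.from_rotvec(s['tool_rot'])
    rv=np.degrees((T*M.inv()).as_rotvec());print('total',d.round(1),rv.round(1),'per row',(d/n).round(2),(rv/n).round(2))
E
python3 - <<'E'
from h import *
st(False);scoop_meas()
M=R.from_rotvec(ctrl.get_state()['tool_rot'])
plan_to([.446,-.012,.22],R.from_euler('z',-50,degrees=True)*R.from_euler('z',-90,degrees=True)*R.from_euler('x',np.pi)*R.from_euler('z',np.pi),8)
E
```

```text
t 14.5667 q [ 0.5184 -0.0552 -0.4187  1.8329 -0.3978  1.4202 -0.6639] pos [0.4645 0.0703 0.2656] y-yaw -45.944936314754855 z [-0.0084  0.3649 -0.931 ] F [ 0.7136  0.5004 -0.3673] T [-0.467  -0.0327 -0.0104] w 87.05223430214932 gf 0.0h.py:43: RuntimeWarning: Mean of empty slice.
  print(cam,'score',rs[0]['score'],'rect',np.round(rect[0],4),np.round(rect[1],3),rect[2],'fin',len(fin),fin.mean(0),fin.max(0)[2])
  ret = um.true_divide(
Traceback (most recent call last):
  File "h.py", line 43, in scoop_meas
    print(cam,'score',rs[0]['score'],'rect',np.round(rect[0],4),np.round(rect[1],3),rect[2],'fin',len(fin),fin.mean(0),fin.max(0)[2])
                                                                                                                       ~~~~~~~^^^
ValueError: zero-size array to reduction operation maximum which has no identity
```

```bash
sed -i "s/        fin=q\[/        fin=q[/; s/^        print(cam,'score'/        if (((v[:,2]<80)\&(q[:,2]>.03)).sum())<5: print(cam,'occluded'); continue\n        print(cam,'score'/" h.py
cat >> h.py <<'E'
def down(psi): return R.from_euler('z',psi,degrees=True)*R.from_euler('x',np.pi)*R.from_euler('z',np.pi)
E
python3 - <<'E'
from h import *
scoop_meas()
plan_to([.446,-.012,.22],down(-136),8)
E
```

```text
top occluded
scene score 0.87 rect [0.504  0.0196] [0.172 0.094] 21.154518127441406 fin 84 [ 0.4463741  -0.01619415  0.04958846] 0.0672315767772067
  fin yaw 20.74704759614856
  slices 15 [0.50602853 0.01845015 0.02106713]
  tray walls rect [0.5041 0.0103] [0.161 0.076] 20.554279327392578
total [-17.6 -86.  -47. ] [-21.3  -0.8   1.5] per row [ -2.2  -10.75  -5.88] [-2.66 -0.1   0.19]
```

Call:
{"api": "move_arm", "payload": {
  "increments": "-2.2 -10.7 -5.9 -2.7 -0.1 0 0;-2.2 -10.7 -5.9 -2.7 -0.1 0 0;-2.2 -10.7 -5.9 -2.7 -0.1 0 0;-2.2 -10.7 -5.9 -2.7 -0.1 0 0;-2.2 -10.7 -5.9 -2.7 -0.1 0 0;-2.2 -10.7 -5.9 -2.7 -0.1 0 0;-2.2 -10.7 -5.9 -2.7 -0.1 0 0;-2.2 -10.7 -5.9 -2.7 -0.1 0 0"
}}

```text
time: 15.53
position: [0.4463, -0.0122, 0.2199]
tool_rot: [2.919, 1.135, 0.006]
ft_force: [1.4, -0.0, 0.5]
grip_width: 0.998
grip_force: 0.0
```

Call:
{"api": "move_arm", "payload": {
  "increments": "0 0 0 0 0 6.5 0;0 0 0 0 0 6.5 0;0 0 0 0 0 6.5 0;0 0 0 0 0 6.5 0;0 0 0 0 0 6.5 0;0 0 0 0 0 6.5 0;0 0 0 0 0 6.5 0;0 0 0 0 0 6.5 0"
}}

```text
time: 16.2
position: [0.4463, -0.0117, 0.22]
tool_rot: [2.122, 2.309, 0.01]
ft_force: [0.6, -0.0, 0.4]
grip_width: 1.001
grip_force: 0.0
```

Call:
{"api": "move_arm", "payload": {
  "increments": "0 0 0 0 0 6.5 0;0 0 0 0 0 6.5 0;0 0 0 0 0 6.5 0;0 0 0 0 0 6.5 0;0 0 0 0 0 6.5 0;0 0 0 0 0 6.5 0;0 0 0 0 0 6.5 0;0 0 0 0 0 6.5 0"
}}

```text
time: 16.87
position: [0.4463, -0.0117, 0.22]
tool_rot: [0.896, 3.008, 0.011]
ft_force: [0.0, 0.3, 0.4]
grip_width: 1.001
grip_force: 0.0
```

Call:
{"api": "move_arm", "payload": {
  "increments": "0 0 0 0 0 6.5 0;0 0 0 0 0 6.5 0;0 0 0 0 0 6.5 0;0 0 0 0 0 6.5 0;0 0 0 0 0 6.5 0;0 0 0 0 0 6.5 0;0 0 0 0 0 6.5 0;0 0 0 0 0 6.5 0"
}}

```text
time: 17.53
position: [0.4463, -0.0117, 0.22]
tool_rot: [0.513, -3.098, -0.011]
ft_force: [-0.4, -0.3, 0.1]
grip_width: 1.0
grip_force: 0.0
```

```bash
python3 - <<'E'
from h import *
st();scoop_meas()
plan_to([.446,-.012,.10],down(21.5),8)
p=shot('scene')
im=p['frame'][190:310,190:350,::-1];cv2.imwrite('pics/overscoop.png',cv2.resize(im,None,fx=5,fy=5,interpolation=3))
E
```

```text
t 17.5333 q [ 0.3296 -0.1021 -0.3319  1.9167 -0.041   1.3238  1.9087] pos [ 0.4463 -0.0117  0.22  ] y-yaw 108.82018379745058 z [-0.0021  0.0065 -1.    ] F [-0.3714 -0.2981  0.0849] T [ 0.1242 -0.131  -0.0474] w 86.96674789405012 gf 0.0
top occluded
scene score 0.71 rect [0.5045 0.0109] [0.167 0.075] 21.239213943481445 fin 86 [ 0.4463 -0.0166  0.0495] 0.06724710438541859
  fin yaw 22.933539477757336
  slices 9 [0.4714 0.0007 0.0287]
  tray walls rect [0.5049 0.011 ] [0.161 0.075] 21.239213943481445
total [  -0.3    0.  -119.9] [-0.4 -0.1  3.2] per row [ -0.04   0.   -14.99] [-0.05 -0.02  0.4 ]
```

View pics/overscoop.png

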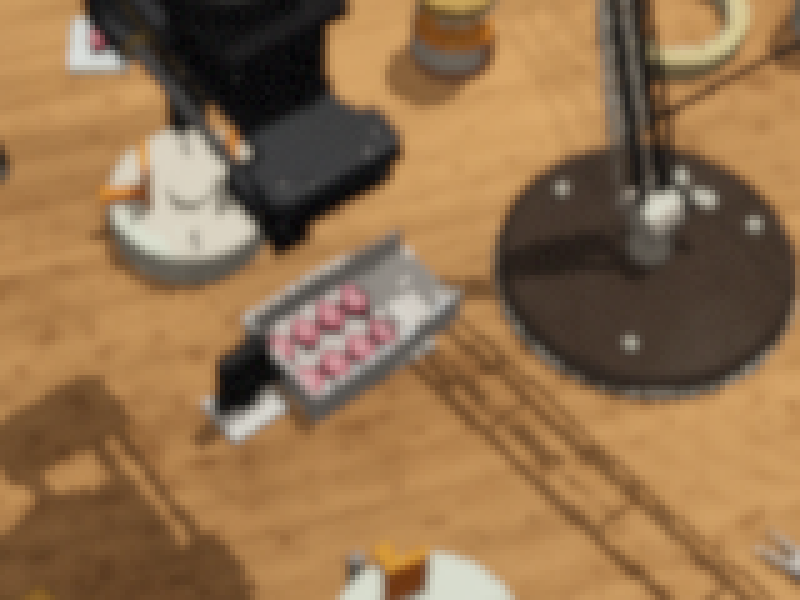

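The scoop is at (350,330) with 8 slices in it and its fin at (245,375). The fin matches the measured grip point (0.446, -0.012) at 21.5° yaw, so I'll descend and grip it.

Call:
{"api": "move_arm", "payload": {
  "increments": "0 0 -20 0 0 3.2 0;0 0 -25 0 0 0 0;0 0 -25 0 0 0 0;0 0 -25 0 0 0 0;0 0 -25 0 0 0 0;0 0 -25 0 0 0 0;0 0 0 0 0 0 0;0 0 0 0 0 0 0",
  "grip_force": 45
}}

```text
time: 18.45
position: [0.4454, -0.0124, 0.0741]
tool_rot: [0.585, -3.082, -0.013]
ft_force: [-0.2, 0.1, 0.6]
grip_width: 0.998
grip_force: 0.0
```

Call:
{"api": "move_arm", "payload": {
  "increments": "0 0 -12 0 0 0 0;0 0 -12 0 0 0 0;0 0 -10 0 0 0 0;0 0 -8 0 0 0 0;0 0 0 0 0 0 0;0 0 0 0 0 0 0;0 0 0 0 0 0 0;0 0 0 0 0 0 0"
}}

```text
time: 19.12
position: [0.4471, -0.0127, 0.0334]
tool_rot: [0.587, -3.085, -0.011]
ft_force: [1.1, 0.0, -0.4]
grip_width: 1.002
grip_force: 0.0
```

```bash
python3 - <<'E'
from h import *
st();scoop_meas();plan_to([.446,-.012,.031],down(21.5),1)
E
```

```text
t 19.1167 q [ 0.3096  0.1031 -0.3467  2.1287  0.0356  0.9179  1.8899] pos [ 0.4471 -0.0127  0.0334] y-yaw 111.5584071509506 z [-0.002   0.0066 -1.    ] F [ 1.1226  0.0051 -0.3809] T [ 0.0516 -0.1461 -0.003 ] w 87.20874232371965 gf 0.0
top occluded
scene score 0.59 rect [0.5055 0.011 ] [0.166 0.073] 21.65069007873535 fin 22 [ 0.4349 -0.0213  0.0434] 0.05941278098806668
  fin yaw 1.993234737015766
  slices 0 0
  tray walls rect [0.5508 0.0298] [0.051 0.071] 26.90870475769043
total [-0.7  0.7 -2. ] [-0.4 -0.2 -0.1] per row [-0.67  0.7  -2.02] [-0.38 -0.15 -0.06]
```

Closing slowly now.

Call:
{"api": "move_arm", "payload": {
  "increments": "0 0 -1 0 0 0 120;0 0 0 0 0 0 160;0 0 0 0 0 0 180;0 0 0 0 0 0 200;0 0 0 0 0 0 220;0 0 0 0 0 0 240;0 0 0 0 0 0 255;0 0 0 0 0 0 255"
}}

```text
time: 19.98
position: [0.4464, -0.0127, 0.0317]
tool_rot: [0.587, -3.084, -0.011]
ft_force: [-0.5, -0.0, -0.0]
grip_width: 0.478
grip_force: 0.0
```

Call:
{"api": "move_arm", "payload": {
  "increments": "0 0 0 0 0 0 255;0 0 0 0 0 0 255;0 0 0 0 0 0 255;0 0 2 0 0 0 255;0 0 4 0 0 0 255;0 0 6 0 0 0 255;0 0 8 0 0 0 255;0 0 0 0 0 0 255"
}}

```text
time: 20.65
position: [0.4475, -0.0128, 0.0533]
tool_rot: [-0.588, 3.086, 0.01]
ft_force: [0.6, 1.3, -2.8]
grip_width: 0.136
grip_force: 44.9
```

```bash
python3 - <<'E'
from h import *
st()
p=shot('scene')
im=p['frame'][190:310,190:350,::-1];cv2.imwrite('pics/grab.png',cv2.resize(im,None,fx=5,fy=5,interpolation=3))
E
```

```text
t 20.65 q [ 0.3134  0.0722 -0.3471  2.1128  0.0221  0.9616  1.9015] pos [ 0.4475 -0.0128  0.0533] y-yaw 111.56070923446471 z [-0.0008  0.0064 -1.    ] F [ 0.6009  1.3113 -2.7563] T [ 0.0626 -0.0172  0.0413] w 11.829604035786522 gf 44.89120179321617
```

View pics/grab.png

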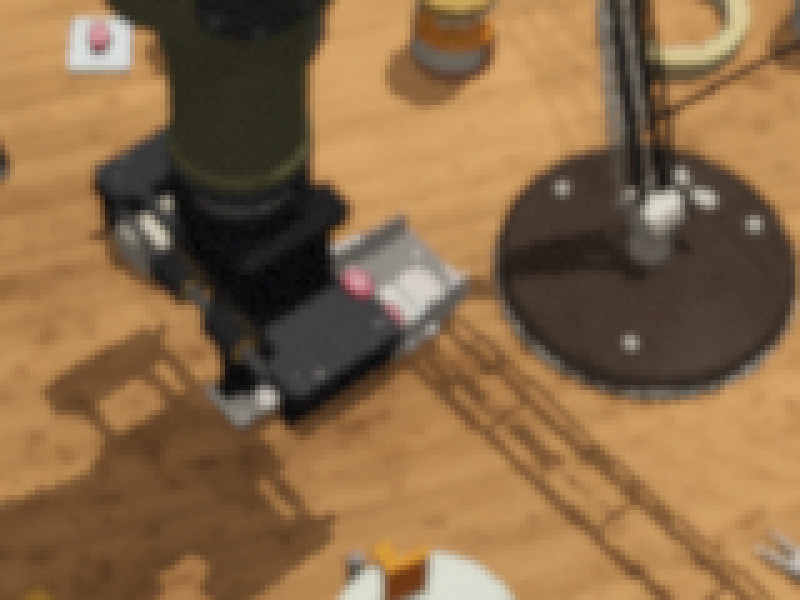

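The scoop is lifted and level, with the slices in it. I'll raise it, turn it and carry it in stages.

Call:
{"api": "move_arm", "payload": {
  "increments": "0 0 8 0 0 0 255;0 0 16 0 0 0 255;0 0 22 0 0 0 255;0 0 26 0 0 0 255;0 0 26 0 0 0 255;0 0 26 0 0 0 255;0 0 24 0 0 -1 255;0 0 16 0 0 -3 255"
}}

```text
time: 21.37
position: [0.447, -0.0126, 0.2186]
tool_rot: [-0.478, 3.104, 0.01]
ft_force: [0.7, 0.6, -2.3]
grip_width: 0.134
grip_force: 44.9
```

Call:
{"api": "move_arm", "payload": {
  "increments": "0 0 8 0 0 -5 255;0 0 0 0 0 -5 255;0 0 0 0 0 -5 255;0 0 0 0 0 -5 255;0 0 0 0 0 -5 255;0 0 0 0 0 -5 255;0 0 0 0 0 -5 255;0 0 0 0 0 -5 255"
}}

```text
time: 22.03
position: [0.446, -0.0125, 0.2238]
tool_rot: [0.618, 3.08, 0.012]
ft_force: [0.2, 0.4, -1.8]
grip_width: 0.134
grip_force: 44.9
```

Call:
{"api": "move_arm", "payload": {
  "increments": "0 0 0 0 0 -5 255;0 0 0 0 0 -5 255;0 0 0 0 0 -5 255;0 0 0 0 0 -5 255;0 0 0 0 0 -5 255;0 0 0 0 0 -5 255;0 0 0 0 0 -5 255;0 0 0 0 0 -5 255"
}}

```text
time: 22.7
position: [0.446, -0.0125, 0.2238]
tool_rot: [1.632, 2.681, 0.011]
ft_force: [1.6, -0.2, -2.7]
grip_width: 0.136
grip_force: 44.9
```

```bash
python3 - <<'E'
from h import *
st()
plan_to([.46,.2,.27],down(-95),8)
E
```

```text
t 22.7 q [ 0.4135 -0.1123 -0.4069  1.915  -0.0502  1.3242  0.4978] pos [ 0.446  -0.0125  0.2238] y-yaw 27.322159445188454 z [ 0.006   0.0043 -1.    ] F [ 1.5546 -0.2473 -2.7196] T [ 0.0834 -0.0822 -0.0424] w 11.829182561812448 gf 44.88624554593116
total [ 14.  212.5  46.2] [ -0.1   0.4 -32.3] per row [ 1.75 26.56  5.77] [-0.02  0.05 -4.04]
```

Call:
{"api": "move_arm", "payload": {
  "increments": "0 4 4 0 0 -2 255;1 8 4 0 0 -2 255;1 12 4 0 0 -2 255;1 14 3 0 0 -2 255;1 14 3 0 0 -2 255;1 14 3 0 0 -2 255;1 14 3 0 0 -2 255;1 14 3 0 0 -2 255"
}}

```text
time: 23.37
position: [0.453, 0.0822, 0.251]
tool_rot: [1.986, 2.429, 0.01]
ft_force: [-0.1, 0.2, -3.2]
grip_width: 0.135
grip_force: 44.9
```

Call:
{"api": "move_arm", "payload": {
  "increments": "1 14 3 0 0 -2 255;1 14 3 0 0 -2 255;1 14 3 0 0 -2 255;1 14 3 0 0 -2 255;1 14 3 0 0 -2 255;1 14 3 0 0 -2 255;1 14 3 0 0 -2 255;1 14 3 0 0 -2 255"
}}

```text
time: 24.03
position: [0.4611, 0.1941, 0.275]
tool_rot: [2.304, 2.128, 0.009]
ft_force: [1.4, 0.8, -2.3]
grip_width: 0.134
grip_force: 44.9
```

Call:
{"api": "move_arm", "payload": {
  "increments": "7 14 1 0 0 0 255;7 15 1 0 0 0 255;7 15 1 0 0 0 255;7 15 1 0 0 0 255;8 15 1 0 0 0 255;8 15 0 0 0 0 255;6 12 0 0 0 0 255;4 8 0 0 0 0 255"
}}

```text
time: 24.7
position: [0.5155, 0.3036, 0.2795]
tool_rot: [2.302, 2.132, 0.009]
ft_force: [-0.4, -0.7, -3.0]
grip_width: 0.13
grip_force: 44.9
```

```bash
python3 - <<'E'
from h import *
st()
p=shot('scene')
im=p['frame'][60:240,170:410,::-1];cv2.imwrite('pics/stage.png',cv2.resize(im,None,fx=3.3,fy=3.3,interpolation=3))
E
python3 fk.py
```

```text
t 24.7 q [ 0.0507  0.26   -0.7607  1.4826  0.1828  1.4645 -0.7881] pos [0.5155 0.3036 0.2795] y-yaw -4.389879565435136 z [ 0.0068  0.001  -1.    ] F [-0.36   -0.6999 -2.9832] T [ 0.1285 -0.034   0.0373] w 11.324957356364969 gf 44.89178992342204
(np.float64(0.00021346179794871255), (-1, 1, -1, 1, -1, 1, -1), array([ 0.24762128,  0.46613564,  0.50808247,  0.35851803, -0.04540044,
        0.00169764,  0.01026857,  0.00331233,  1.52570123]))
0.007546590416564136
```

View pics/stage.png

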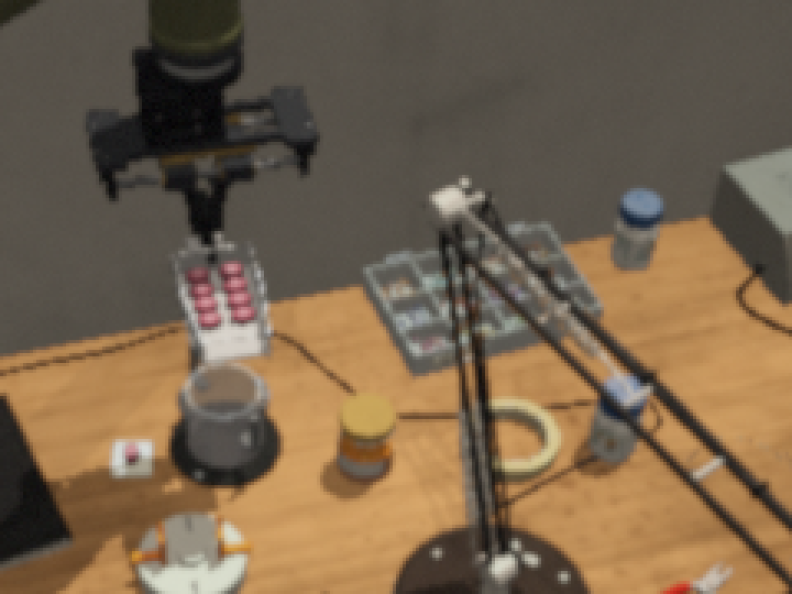

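The open jar is at (222,415) in `stage`. The scoop is level above it with all 8 slices and its spout facing right (-y), and the lamp is well clear. I'll tilt it to 16° while moving back so the lip is over the mouth.

Call:
{"api": "move_arm", "payload": {
  "increments": "1 7 -4 1 -0.1 0 255;1 7 -4 1 -0.1 0 255;1 7 -4 1 -0.1 0 255;1 7 -4 1 -0.1 0 255;1 7 -4 1 -0.1 0 255;1 7 -4 1 -0.1 0 255;1 7 -4 1 -0.1 0 255;1 7 -4 1 -0.1 0 255"
}}

```text
time: 25.42
position: [0.5234, 0.3588, 0.2473]
tool_rot: [-2.238, -2.069, -0.171]
ft_force: [-0.0, 0.1, -3.1]
grip_width: 0.136
grip_force: 44.9
```

Call:
{"api": "move_arm", "payload": {
  "increments": "1 8 -7 1 -0.1 0 255;1 8 -7 1 -0.1 0 255;1 8 -8 1 -0.1 0 255;1 7 -8 1 -0.1 0 255;1 7 -8 1 -0.1 0 255;1 7 -8 1 -0.1 0 255;1 7 -8 1 0 0 255;1 6 -8 1 0 0 255"
}}

```text
time: 26.08
position: [0.5313, 0.417, 0.1851]
tool_rot: [-2.159, -1.996, -0.317]
ft_force: [0.5, -0.3, -2.3]
grip_width: 0.132
grip_force: 44.9
```

```bash
cat >> h.py <<'E'
def lip():
    s=ctrl.get_state();M=R.from_rotvec(s['tool_rot'])
    S=M*(R.from_euler('x',np.pi)*R.from_euler('z',np.pi)).inv()
    l=s['position']+S.apply([.145,0,.011-.0317]);x=S.as_matrix()[:,0];ys=S.as_matrix()[:,1]
    print('lip',l,'theta',np.degrees(np.arcsin(-x[2])),'psi',np.degrees(np.arctan2(x[1],x[0])),'roll',np.degrees(np.arcsin(ys[2])),'ys',ys)
    return l
E
python3 - <<'E'
from h import *
st();lip()
p=shot('scene')
im=p['frame'][60:240,170:410,::-1];cv2.imwrite('pics/stage2.png',cv2.resize(im,None,fx=3.3,fy=3.3,interpolation=3))
E
```

```text
t 26.0833 q [ 0.0569  0.3623 -0.7982  1.6088  0.0685  1.0693 -0.7867] pos [0.5313 0.417  0.1851] y-yaw -4.589379807205782 z [ 0.0316  0.277  -0.9604] F [ 0.4642 -0.2917 -2.33  ] T [-0.3988 -0.0651  0.0097] w 11.493090407981192 gf 44.890794809907675
lip [0.5212 0.2839 0.1248] theta 16.17738778140731 psi -94.42763549788154 roll 0.5575304455427573 ys [ 0.9967 -0.08    0.0097]
```

View pics/stage2.png

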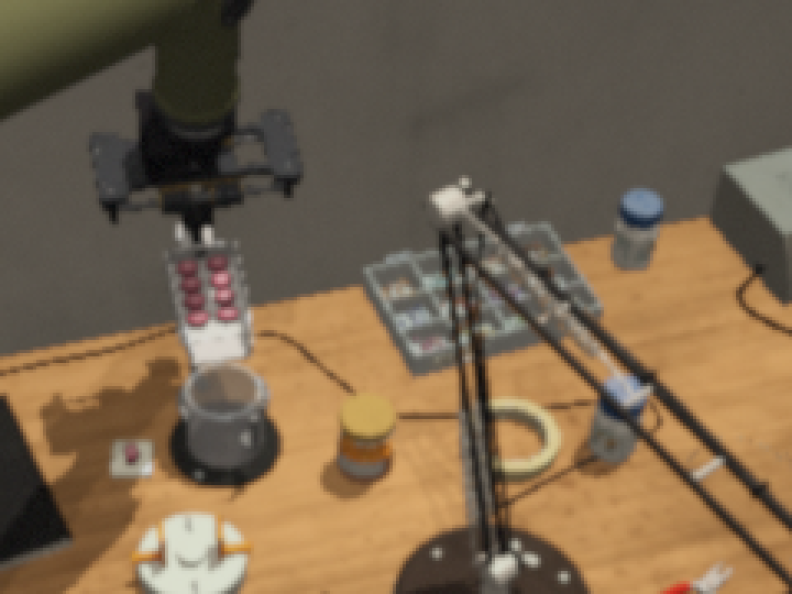

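The lip at (220,358) projects onto the mouth at (225,385), as computed. Now I'll tilt to 45° about the lip and check the motion.

Call:
{"api": "move_arm", "payload": {
  "increments": "0 -2 1.4 1.7 -0.1 0 255;0 -2 1.4 1.7 -0.1 0 255;0 -2 1.4 1.7 -0.1 0 255;0 -2 1.4 1.7 -0.1 0 255;0 -2 1.4 1.8 -0.2 0 255;0 -2 1.4 1.8 -0.2 0 255;0 -2 1.4 1.8 -0.2 0 255;0 -2 1.4 1.8 -0.2 0 255"
}}

```text
time: 26.8
position: [0.5315, 0.4, 0.1971]
tool_rot: [-2.013, -1.859, -0.555]
ft_force: [-0.4, -0.6, -2.0]
grip_width: 0.133
grip_force: 44.9
```

Call:
{"api": "move_arm", "payload": {
  "increments": "-0.3 -3 3.4 1.9 -0.1 0 255;-0.3 -3 3.4 1.9 -0.1 0 255;-0.3 -3 3.4 1.9 -0.1 0 255;-0.3 -3 3.4 1.9 -0.1 0 255;-0.3 -4 3.4 1.9 -0.2 0 255;-0.3 -4 3.4 1.9 -0.2 0 255;-0.3 -4 3.4 1.9 -0.2 0 255;-0.3 -4 3.4 1.9 -0.2 0 255"
}}

```text
time: 27.47
position: [0.5294, 0.3719, 0.2246]
tool_rot: [-1.839, -1.697, -0.781]
ft_force: [0.5, -0.0, -2.0]
grip_width: 0.134
grip_force: 44.9
```

```bash
python3 - <<'E'
from h import *
s=st();l=lip();print(((np.array([.522,.286,.106])-l)*1000).round(1))
E
```

```text
t 27.4667 q [ 0.6747  0.259  -1.0457  1.8848 -0.6553  0.8796 -0.0322] pos [0.5294 0.3719 0.2246] y-yaw -4.868500295375235 z [ 0.0685  0.7093 -0.7016] F [ 0.4848 -0.0284 -1.9656] T [-1.0914  0.0036 -0.0148] w 11.679924578907022 gf 44.892603820189834
lip [0.5233 0.2851 0.1067] theta 45.440021963651986 psi -94.20298670456378 roll 0.6553259186606127 ys [ 0.9963 -0.0849  0.0114]
[-1.3  0.9 -0.7]
```

Call:
{"api": "move_arm", "payload": {
  "increments": "-0.4 -4 2.4 1.8 -0.2 0 255;-0.4 -4 2.4 1.8 -0.2 0 255;-0.4 -4 2.4 1.8 -0.2 0 255;-0.4 -4 2.4 1.8 -0.2 0 255;-0.4 -4 2.3 1.8 -0.2 0 255;-0.4 -4 2.3 1.8 -0.2 0 255;-0.4 -4 2.3 1.8 -0.2 0 255;-0.4 -4 2.3 1.8 -0.2 0 255"
}}

```text
time: 28.13
position: [0.5264, 0.3397, 0.2431]
tool_rot: [-1.663, -1.538, -0.976]
ft_force: [-0.1, -1.3, -0.5]
grip_width: 0.136
grip_force: 44.9
```

Call:
{"api": "move_arm", "payload": {
  "increments": "0 0 0 0 0 0 255;0 0 0 0 0 0 255;0 0 0 0 0 0 255;0 0 0 0 0 0 255;0 0 0 0 0 0 255;0 0 0 0 0 0 255;0 0 0 0 0 0 255;0 0 0 0 0 0 255"
}}

```text
time: 28.8
position: [0.5257, 0.3405, 0.2429]
tool_rot: [-1.663, -1.537, -0.974]
ft_force: [0.2, -0.0, -1.4]
grip_width: 0.136
grip_force: 44.9
```

```bash
python3 - <<'E'
from h import *
s=st();l=lip();print(((np.array([.522,.286,.106])-l)*1000).round(1))
p=shot('scene')
im=p['frame'][60:240,170:410,::-1];cv2.imwrite('pics/pour.png',cv2.resize(im,None,fx=3.3,fy=3.3,interpolation=3))
E
```

```text
t 28.8 q [ 0.9117  0.3367 -1.1315  1.9819 -0.9242  0.9302  0.3201] pos [0.5257 0.3405 0.2429] y-yaw -5.019216295145699 z [ 0.0837  0.8608 -0.5019] F [ 0.2183 -0.0293 -1.4449] T [-1.3262  0.0924  0.0005] w 11.858730153064574 gf 44.89033964462578
lip [0.523  0.2857 0.1071] theta 59.85474589742515 psi -93.43807468332102 roll 0.9180298726256704 ys [ 0.996  -0.0875  0.016 ]
[-1.   0.3 -1.1]
```

View pics/pour.png

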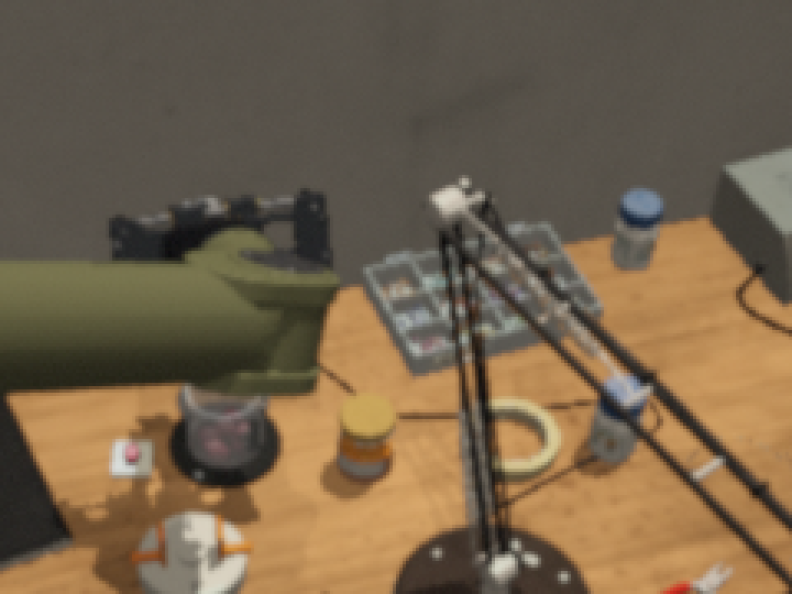

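Pink slices show in the jar at (222,430), and the force drop of about 0.95 N matches 8 slices. I'll give a little extra tilt with a jiggle, then reverse the tilt.

Call:
{"api": "move_arm", "payload": {
  "increments": "0 0 0 1.5 -0.1 0 255;0 0 0 1.5 -0.1 0 255;0 0 3 0 0 0 255;0 0 -3 0 0 0 255;0 0 3 0 0 0 255;0 0 -3 0 0 0 255;0 0 0 0 0 0 255;0 0 0 0 0 0 255"
}}

```text
time: 29.52
position: [0.5257, 0.3404, 0.2429]
tool_rot: [-1.626, -1.501, -1.009]
ft_force: [0.3, -0.5, -2.0]
grip_width: 0.136
grip_force: 44.9
```

Call:
{"api": "move_arm", "payload": {
  "increments": "0 0 3 -3 0.2 0 255;0 0 6 -3 0.2 0 255;0 4 6 -3 0.2 0 255;0 4 6 -3 0.3 0 255;0 4 6 -3 0.3 0 255;0 4 6 -3 0.3 0 255;0 4 6 -3 0.3 0 255;0 4 6 -3 0.3 0 255"
}}

```text
time: 30.18
position: [0.5253, 0.3646, 0.2884]
tool_rot: [-1.916, -1.774, -0.685]
ft_force: [0.0, 0.4, -0.7]
grip_width: 0.133
grip_force: 44.9
```

Call:
{"api": "move_arm", "payload": {
  "increments": "0 0 3 -4 0.4 0 255;0 0 3 -4 0.4 0 255;0 0 3 -4 0.4 0 255;0 0 0 -4 0.4 0 255;0 0 0 -4 0.4 0 255;0 0 0 -4 0.4 0 255;0 0 0 -4 0.4 0 255;0 0 0 -4 0.4 0 255"
}}

```text
time: 30.85
position: [0.5255, 0.3646, 0.2972]
tool_rot: [-2.249, -2.08, -0.129]
ft_force: [-0.0, -0.5, -1.9]
grip_width: 0.134
grip_force: 44.9
```

```bash
cat >> h.py <<'E'
def pinks(p):
    w=cloud(p);h=cv2.cvtColor(p['frame'],cv2.COLOR_RGB2HSV);m=((h[...,0]>165)|(h[...,0]<5))&(h[...,1]>60)&(h[...,2]>80)&(h[...,0]!=0)
    n,lab,stt,c=cv2.connectedComponentsWithStats(m.astype(np.uint8))
    for i in range(1,n):
        if stt[i,4]>=4:
            x=np.nanmedian(w[lab==i],0)
            if .3<x[0]<.9 and abs(x[1])<.47: print(' pink',stt[i,4],c[i].round(0),x.round(3))
E
python3 - <<'E'
from h import *
s=st();lip()
for c in('scene','top'):print(c);pinks(shot(c))
plan_to([.50,.30,.28],down(-95),8)
E
```

```text
t 30.85 q [ 0.1317  0.3487 -0.9471  1.4074  0.21    1.439  -0.8699] pos [0.5255 0.3646 0.2972] y-yaw -4.4630925934229655 z [ 0.0106  0.1121 -0.9936] F [-0.0071 -0.5459 -1.858 ] T [-0.0548 -0.0075  0.0048] w 11.627594524325593 gf 44.8888929001987
lip [0.5145 0.2232 0.2603] theta 6.463950970774943 psi -94.4508148108811 roll 0.10836673182745181 ys [ 0.997  -0.0778  0.0019]
scene
 pink 15 [209. 197.] [0.427 0.284 0.011]
 pink 35 [370. 242.] [ 0.868 -0.028  0.009]
 pink 31 [382. 250.] [ 0.888 -0.068  0.009]
top
 pink 16 [288. 100.] [ 0.899 -0.052  0.01 ]
 pink 11 [279. 104.] [ 0.883 -0.018  0.01 ]
 pink 5 [295. 107.] [ 0.864 -0.075  0.012]
 pink 4 [281. 112.] [ 0.852 -0.027  0.009]
 pink 13 [194. 207.] [0.531 0.262 0.042]
 pink 11 [193. 213.] [0.513 0.269 0.016]
 pink 9 [188. 240.] [0.424 0.286 0.013]
total [-23.3 -68.7 -17. ] [-6.7  0.5 -1. ] per row [-2.92 -8.58 -2.13] [-0.84  0.07 -0.12]
```

No pink slice shows anywhere but in the jar and on the tile (the remaining hits at x≈0.87 are the red pliers). The scoop goes back to its original spot.

Call:
{"api": "move_arm", "payload": {
  "increments": "-5 -15 -2 -0.8 0 0 255;-5 -15 -2 -0.8 0 0 255;-5 -15 -2 -0.8 0 0 255;-5 -15 -2 -0.8 0 0 255;-5 -15 -2 -0.8 0 0 255;-5 -15 -2 -0.8 0 0 255;-5 -15 -2 -0.8 0 0 255;-5 -15 -2 -0.8 0.5 0 255"
}}

```text
time: 31.62
position: [0.485, 0.2433, 0.2806]
tool_rot: [-2.305, -2.132, -0.007]
ft_force: [0.4, 0.2, -1.8]
grip_width: 0.131
grip_force: 44.9
```

Call:
{"api": "move_arm", "payload": {
  "increments": "-4 -16 -3 0 0 4 255;-4 -16 -3 0 0 4 255;-4 -16 -3 0 0 4 255;-4 -16 -3 0 0 4 255;-4 -16 -3 0 0 4 255;-4 -16 -3 0 0 4 255;-4 -16 -3 0 0 4 255;-4 -16 -3 0 0 4 255"
}}

```text
time: 32.28
position: [0.4532, 0.1153, 0.2564]
tool_rot: [-1.624, -2.686, -0.009]
ft_force: [-0.1, 0.9, -1.4]
grip_width: 0.132
grip_force: 44.9
```

Call:
{"api": "move_arm", "payload": {
  "increments": "-1 -16 -4 0 0 4 255;-1 -16 -4 0 0 4 255;-1 -16 -4 0 0 4 255;-1 -16 -4 0 0 4 255;-1 -16 -4 0 0 4 255;-1 -16 -4 0 0 4 255;-1 -16 -4 0 0 4 255;-1 -16 -4 0 0 4 255"
}}

```text
time: 32.95
position: [0.4453, -0.0126, 0.2244]
tool_rot: [-0.82, -3.03, -0.008]
ft_force: [0.3, 0.0, -2.2]
grip_width: 0.131
grip_force: 44.9
```

Call:
{"api": "move_arm", "payload": {
  "increments": "0 0 0 0 0 6.6 255;0 0 0 0 0 6.6 255;0 0 0 0 0 6.6 255;0 0 0 0 0 6.6 255;0 0 0 0 0 6.6 255;0 0 0 0 0 6.6 255;0 0 0 0 0 6.6 255;0 0 0 0 0 6.6 255"
}}

```text
time: 33.62
position: [0.4454, -0.0118, 0.2246]
tool_rot: [0.616, -3.077, -0.005]
ft_force: [0.2, 0.3, -1.5]
grip_width: 0.132
grip_force: 44.9
```

```bash
python3 - <<'E'
from h import *
s=st();lip()
# scoop-vs-orig level: original tool-z at grasp was (-.002,.0066,-1) with scoop flat
plan_to([.446,-.0125,.05],down(21.5),8)
E
```

```text
t 33.6167 q [ 0.585  -0.1093 -0.5682  1.9033 -0.0627  1.3348  2.0004] pos [ 0.4454 -0.0118  0.2246] y-yaw 112.64107333282037 z [-0.0038  0.0023 -1.    ] F [ 0.1796  0.2983 -1.4681] T [ 0.1083 -0.0475  0.0079] w 11.482987609096032 gf 44.946845853701234
lip [0.5791 0.0441 0.2035] theta 0.15002287624938176 psi 22.64161524943659 roll 0.20696396263757535 ys [-0.385   0.9229  0.0036]
total [   0.6   -0.7 -174.6] [-0.1 -0.2 -1.1] per row [  0.08  -0.09 -21.82] [-0.02 -0.03 -0.14]
```

Call:
{"api": "move_arm", "payload": {
  "increments": "0 0 -20 0 0 0 255;0 0 -25 0 0 0 255;0 0 -25 0 0 0 255;0 0 -25 0 0 0 255;0 0 -25 0 0 0 255;0 0 -25 0 0 0 255;0 0 -20 0 0 0 255;0 0 -10 0 0 0 255"
}}

```text
time: 34.28
position: [0.4434, -0.012, 0.0474]
tool_rot: [0.606, -3.075, -0.006]
ft_force: [-0.7, -0.0, -2.0]
grip_width: 0.13
grip_force: 44.9
```

Call:
{"api": "move_arm", "payload": {
  "increments": "0 0 -5 0 0 0 255;0 0 -4 0 0 0 255;0 0 -3 0 0 0 255;0 0 -2 0 0 0 255;0 0 -2 0 0 0 255;0 0 -1 0 0 0 255;0 0 -1 0 0 0 255;0 0 0 0 0 0 255"
}}

```text
time: 34.95
position: [0.4467, -0.0118, 0.0346]
tool_rot: [0.609, -3.078, 0.0]
ft_force: [-7.2, -1.0, 19.5]
grip_width: 0.136
grip_force: 45.0
```

```bash
python3 -c "
from h import *
st()"
```

```text
t 34.95 q [ 0.5448  0.1222 -0.5998  2.1197  0.0871  0.9266  1.8576] pos [ 0.4467 -0.0118  0.0346] y-yaw 112.40137665857644 z [-0.0039 -0.001  -1.    ] F [-7.2268 -0.9597 19.4613] T [0.1826 1.5635 0.0327] w 11.819624770790268 gf 44.95000518858433
```

Contact with about 20 N. I'll ease up 2 mm, then open gently and retreat.

Call:
{"api": "move_arm", "payload": {
  "increments": "0 0 1 0 0 0 255;0 0 1 0 0 0 255;0 0 0 0 0 0 255;0 0 0 0 0 0 255;0 0 0 0 0 0 220;0 0 0 0 0 0 200;0 0 0 0 0 0 150;0 0 0 0 0 0 80",
  "grip_force": 10
}}

```text
time: 35.62
position: [0.4457, -0.0117, 0.0337]
tool_rot: [0.61, -3.077, -0.002]
ft_force: [1.3, -0.8, -0.4]
grip_width: 0.285
grip_force: 0.0
```

Call:
{"api": "move_arm", "payload": {
  "increments": "0 0 0 0 0 0 0;0 0 0 0 0 0 0;0 0 0 0 0 0 0;0 0 0 0 0 0 0;0 0 0 0 0 0 0;0 0 5 0 0 0 0;0 0 10 0 0 0 0;0 0 15 0 0 0 0"
}}

```text
time: 36.28
position: [0.4449, -0.0115, 0.064]
tool_rot: [0.61, -3.076, -0.004]
ft_force: [0.3, -1.1, -1.0]
grip_width: 0.884
grip_force: 0.0
```

Call:
{"api": "move_arm", "payload": {
  "increments": "0 0 20 0 0 0 0;0 0 25 0 0 0 0;0 0 25 0 0 0 0;0 0 25 0 0 0 0;0 0 25 0 0 0 0;0 0 25 0 0 0 0;0 0 20 0 0 0 0;0 0 0 0 0 0 0"
}}

```text
time: 36.95
position: [0.4483, -0.0115, 0.2342]
tool_rot: [-0.61, 3.078, -0.003]
ft_force: [1.6, -0.5, 0.6]
grip_width: 0.997
grip_force: 0.0
```

```bash
python3 - <<'E'
from h import *
st()
scoop_meas()
p=shot('scene');im=p['frame'][110:300,170:400,::-1];cv2.imwrite('pics/after.png',cv2.resize(im,None,fx=3.1,fy=3.1,interpolation=3))
E
```

```text
t 36.95 q [ 0.5898 -0.1153 -0.5727  1.8882 -0.0629  1.3468  1.9961] pos [ 0.4483 -0.0115  0.2342] y-yaw 112.42945606860081 z [ 0.0041 -0.0012 -1.    ] F [ 1.5735 -0.4536  0.6105] T [ 0.0972 -0.2217  0.0203] w 86.7398913734894 gf 0.0
top occluded
scene score 0.88 rect [0.5086 0.0165] [0.177 0.084] 25.7668514251709 fin 87 [ 0.4475 -0.0175  0.0496] 0.06435620053265967
  fin yaw 21.397168629184907
  slices 0 0
  tray walls rect [0.505  0.0092] [0.162 0.077] 19.139467239379883
```

View pics/after.png

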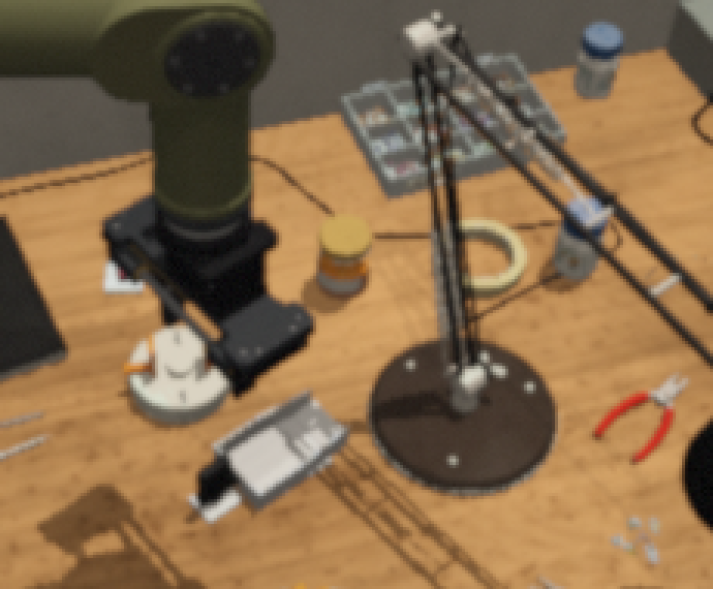

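The scoop stands upright and empty at (280,450) in `after`. Now for the cap at (180,375): I'll turn the hand back and verify the cap's pose.

Call:
{"api": "move_arm", "payload": {
  "increments": "0 0 0 0 0 -6.8 0;0 0 0 0 0 -6.8 0;0 0 0 0 0 -6.8 0;0 0 0 0 0 -6.8 0;0 0 0 0 0 -6.8 0;0 0 0 0 0 -6.8 0;0 0 0 0 0 -6.8 0;0 0 0 0 0 -6.8 0",
  "grip_force": 25
}}

```text
time: 37.87
position: [0.445, -0.0115, 0.2277]
tool_rot: [-0.873, -3.012, -0.005]
ft_force: [-1.1, 0.1, 0.4]
grip_width: 0.997
grip_force: 0.0
```

Call:
{"api": "move_arm", "payload": {
  "increments": "0 0 0 0 0 -6.8 0;0 0 0 0 0 -6.8 0;0 0 0 0 0 -6.8 0;0 0 0 0 0 -6.8 0;0 0 0 0 0 -6.8 0;0 0 0 0 0 -6.8 0;0 0 0 0 0 -6.8 0;0 0 0 0 0 -6.8 0"
}}

```text
time: 38.53
position: [0.445, -0.0116, 0.2277]
tool_rot: [-2.155, -2.282, -0.005]
ft_force: [0.1, -0.5, -0.2]
grip_width: 1.0
grip_force: 0.0
```

```bash
cat >> h.py <<'E'
def cap_meas(c):
    for cam in('top','scene'):
        p=shot(cam);w=cloud(p);h=cv2.cvtColor(p['frame'],cv2.COLOR_RGB2HSV)
        near=np.hypot(w[...,0]-c[0],w[...,1]-c[1])<.06
        m=near&(abs(w[...,2]-.0275)<.006)
        if m.sum()>100:
            hu=cv2.convexHull(w[m][:,:2].astype(np.float32));print(cam,m.sum(),'deck',fitcircle(hu[:,0].astype(float)),'z',np.nanmedian(w[m][:,2]))
        t=near&(h[...,0]<22)&(h[...,0]>4)&(h[...,1]>140)&(h[...,2]>90)&(w[...,2]>.02)&(w[...,2]<.08);q=w[t]
        if len(q)>6:
            _,l,ct=cv2.kmeans(q[:,:2].astype(np.float32),2,None,(3,50,1e-5),5,cv2.KMEANS_PP_CENTERS);d=ct[0]-ct[1]
            print(cam,'tabs',len(q),ct.tolist(),'mid',ct.mean(0),'dist',np.hypot(*d),'line yaw',np.degrees(np.arctan(d[1]/d[0])))
E
python3 - <<'E'
from h import *
st();cap_meas((.4496,.1346))
E
```

```text
t 38.5333 q [ 0.7255 -0.122  -0.6904  1.8983 -0.0846  1.3388  0.1155] pos [ 0.445  -0.0116  0.2277] y-yaw 3.2798984610234143 z [-0.0003  0.0047 -1.    ] F [ 0.1418 -0.4751 -0.1734] T [-0.056  -0.0404 -0.0719] w 86.96016482816557 gf 0.0
top 661 deck (array([0.4488, 0.1322]), np.float64(0.05010315604970046)) z 0.02726997423994093
top tabs 16 [[0.4074311852455139, 0.1378890872001648], [0.4861750602722168, 0.1236300840973854]] mid [0.4468 0.1308] dist 0.08002448 line yaw -10.263944
scene 494 deck (array([0.4507, 0.1315]), np.float64(0.051145997573276744)) z 0.02734693769484875
scene tabs 49 [[0.4893956184387207, 0.12384091317653656], [0.40506288409233093, 0.13820256292819977]] mid [0.4472 0.131 ] dist 0.08554687 line yaw -9.664609
```

Call:
{"api": "move_arm", "payload": {
  "increments": "0.6 18.2 0 0 0 -1.6 0;0.6 18.2 0 0 0 -1.6 0;0.6 18.2 0 0 0 -1.6 0;0.6 18.2 0 0 0 -1.6 0;0.6 18.2 0 0 0 -1.7 0;0.6 18.2 0 0 0 -1.7 0;0.6 18.2 0 0 0 -1.7 0;0.6 18.2 0 0 0 -1.7 0"
}}

```text
time: 39.3
position: [0.4501, 0.1347, 0.2283]
tool_rot: [-2.396, -2.03, -0.005]
ft_force: [0.2, -0.6, -0.5]
grip_width: 0.999
grip_force: 0.0
```

Call:
{"api": "move_arm", "payload": {
  "increments": "0 0 -20 0 0 0 0;0 0 -25 0 0 0 0;0 0 -25 0 0 0 0;0 0 -25 0 0 0 0;0 0 -20 0 0 0 0;0 0 -15 0 0 0 0;0 0 0 0 0 0 0;0 0 0 0 0 0 0"
}}

```text
time: 39.97
position: [0.4496, 0.134, 0.0981]
tool_rot: [-2.394, -2.029, -0.004]
ft_force: [0.4, -0.2, 0.2]
grip_width: 1.001
grip_force: 0.0
```

```bash
python3 - <<'E'
from h import *
st();plan_to([.4496,.1342,.043],down(-99.9),1)
E
```

```text
t 39.9667 q [ 0.5679  0.1097 -0.9418  2.0099  0.097   1.0675 -0.5825] pos [0.4496 0.134  0.0981] y-yaw -9.437745634621095 z [ 0.0001  0.004  -1.    ] F [ 0.4    -0.2342  0.2347] T [ 0.0066 -0.0748  0.0056] w 87.08672755573315 gf 0.0
total [ -0.    0.2 -55.1] [-0.2  0.  -0.5] per row [ -0.01   0.23 -55.14] [-0.23  0.01 -0.46]
```

Call:
{"api": "move_arm", "payload": {
  "increments": "0 0 -15 0 0 -0.5 0;0 0 -14 0 0 0 0;0 0 -12 0 0 0 0;0 0 -8 0 0 0 0;0 0 -5 0 0 0 0;0 0 0 0 0 0 0;0 0 0 0 0 0 0;0 0 0 0 0 0 0"
}}

```text
time: 40.63
position: [0.4511, 0.1341, 0.0455]
tool_rot: [-2.408, -2.017, -0.008]
ft_force: [0.6, 0.7, 0.6]
grip_width: 1.003
grip_force: 0.0
```

Call:
{"api": "move_arm", "payload": {
  "increments": "0 0 0 0 0 0 100;0 0 0 0 0 0 255;0 0 0 0 0 0 255;0 0 0 0 0 0 255;0 0 0 0 0 0 255;0 0 0 0 0 0 255;0 0 0 0 0 0 255;0 0 0 0 0 0 255"
}}

```text
time: 41.3
position: [0.4506, 0.1339, 0.0455]
tool_rot: [-2.408, -2.017, -0.006]
ft_force: [-2.5, -0.7, 5.1]
grip_width: 0.524
grip_force: 25.0
```

```bash
python3 - <<'E'
from h import *
st()
E
```

```text
t 41.3 q [ 0.5203  0.2076 -0.9208  2.0574  0.1992  0.9632 -0.6802] pos [0.4506 0.1339 0.0455] y-yaw -10.087663537860099 z [ 0.0026  0.0029 -1.    ] F [-2.4508 -0.6784  5.0611] T [-0.0914  0.369   0.0115] w 45.58646703232542 gf 25.003037452697754
```

Call:
{"api": "move_arm", "payload": {
  "increments": "0 0 8 0 0 0 255;0 0 16 0 0 0 255;0 0 24 0 0 0 255;0 0 24 0 0 0 255;0 0 24 0 0 0 255;0 0 24 0 0 0 255;0 0 24 0 0 0 255;0 0 20 0 0 0 255"
}}

```text
time: 41.97
position: [0.4506, 0.1342, 0.2107]
tool_rot: [2.408, 2.018, 0.008]
ft_force: [0.3, -0.5, -0.6]
grip_width: 0.521
grip_force: 25.0
```

Call:
{"api": "move_arm", "payload": {
  "increments": "9 18 0 0 0 0 255;9 18 0 0 0 0 255;9 18 0 0 0 0 255;9 18 0 0 0 0 255;9 18 0 0 0 0 255;9 18 0 0 0 0 255;9 18 0 0 0 0 255;9 18 0 0 0 0 255"
}}

```text
time: 42.63
position: [0.5228, 0.2785, 0.2086]
tool_rot: [-2.407, -2.016, -0.006]
ft_force: [-0.2, -0.1, -0.7]
grip_width: 0.52
grip_force: 25.0
```

Call:
{"api": "move_arm", "payload": {
  "increments": "0 0 -10 0 0 0 255;0 0 -15 0 0 0 255;0 0 -15 0 0 0 255;0 0 -10 0 0 0 255;0 0 0 0 0 0 255;0 0 0 0 0 0 255;0 0 0 0 0 0 255;0 0 0 0 0 0 255"
}}

```text
time: 43.3
position: [0.5231, 0.2781, 0.16]
tool_rot: [-2.408, -2.017, -0.009]
ft_force: [0.4, 0.9, -1.0]
grip_width: 0.52
grip_force: 25.0
```

```bash
python3 - <<'E'
from h import *
st();plan_to([.5218,.2792,.1075],down(-99.9),1)
cs=[]
for cam in('top','scene'):
    p=shot(cam);w=cloud(p);z=ctrl.get_state()['position'][2]-.0455+.028
    m=(np.hypot(w[...,0]-.522,w[...,1]-.279)<.06)&(abs(w[...,2]-z)<.005)
    h=cv2.cvtColor(p['frame'],cv2.COLOR_RGB2HSV);m&=(h[...,2]>110)&(h[...,1]<60)
    if m.sum()>60:
        hu=cv2.convexHull(w[m][:,:2].astype(np.float32));print(cam,m.sum(),fitcircle(hu[:,0].astype(float)),z,np.median(w[m][:,2]))
E
```

```text
t 43.3 q [ 0.2636  0.3888 -0.9808  1.6607  0.336   1.2673 -0.9593] pos [0.5231 0.2781 0.16  ] y-yaw -10.109216206018804 z [ 0.0045  0.004  -1.    ] F [ 0.3876  0.9242 -1.0236] T [ 0.0243 -0.1395  0.0351] w 45.215791021848574 gf 24.999803602695465
total [ -1.3   1.1 -52.5] [-0.2  0.3  0.2] per row [ -1.32   1.09 -52.46] [-0.23  0.25  0.21]
top 316 (array([0.5222, 0.2748]), np.float64(0.04907325536690857)) 0.14241207784713597 0.14127582820130014
scene 361 (array([0.5236, 0.2761]), np.float64(0.050672954028189096)) 0.1422721793697132 0.1416730980889418
```

Call:
{"api": "move_arm", "payload": {
  "increments": "-1.5 3 -8 0 0 0 255;0 0 -10 0 0 0 255;0 0 -10 0 0 0 255;0 0 -6 0 0 0 255;0 0 -5 0 0 0 255;0 0 0 0 0 0 255;0 0 0 0 0 0 255;0 0 0 0 0 0 255"
}}

```text
time: 44.07
position: [0.5213, 0.2811, 0.1201]
tool_rot: [-2.408, -2.017, -0.008]
ft_force: [0.3, 0.8, -0.6]
grip_width: 0.52
grip_force: 25.0
```

```bash
python3 - <<'E'
from h import *
st()
E
```

```text
t 44.0667 q [ 0.2389  0.4273 -0.9604  1.704   0.3717  1.2015 -0.9907] pos [0.5213 0.2811 0.1201] y-yaw -10.093528022053402 z [ 0.0032  0.0038 -1.    ] F [ 0.2625  0.7835 -0.5547] T [ 0.0158 -0.0755 -0.0303] w 45.26834002504278 gf 24.999758899211884
```

Call:
{"api": "move_arm", "payload": {
  "increments": "0 0 -3 0 0 0 255;0 0 -3 0 0 0 255;0 0 -3 0 0 0 255;0 0 -2 0 0 0 255;0 0 -1 0 0 0 255;0 0 -1 0 0 0 255;0 0 0 0 0 0 255;0 0 0 0 0 0 255"
}}

```text
time: 44.73
position: [0.521, 0.2808, 0.1075]
tool_rot: [-2.408, -2.017, -0.006]
ft_force: [-2.6, -1.9, 5.4]
grip_width: 0.526
grip_force: 25.0
```

```bash
python3 - <<'E'
from h import *
st()
E
```

```text
t 44.7333 q [ 0.2319  0.44   -0.9527  1.7168  0.3842  1.1817 -0.9999] pos [0.521  0.2808 0.1075] y-yaw -10.100812894745049 z [ 0.0027  0.0027 -1.    ] F [-2.6124 -1.9115  5.3746] T [-0.5039  0.6013 -0.054 ] w 45.74735976462633 gf 25.000271201133728
```

The cap is seated on the rim: TCP z is 0.1075 as predicted, with about 6 N. Now I'll turn it clockwise.

Call:
{"api": "move_arm", "payload": {
  "increments": "0.1 0 0 0 0 -5 255;0.1 0 0 0 0 -5 255;0.2 -0.1 0 0 0 -5 255;0.2 -0.1 0 0 0 -5 255;0.2 -0.1 0 0 0 -5 255;0.2 -0.1 0 0 0 -5 255;0.2 -0.1 0 0 0 -5 255;0.2 -0.1 0 0 0 -5 255"
}}

```text
time: 45.4
position: [0.5232, 0.281, 0.1076]
tool_rot: [2.955, 1.066, 0.01]
ft_force: [0.5, -0.5, 1.7]
grip_width: 0.521
grip_force: 25.0
```

Call:
{"api": "move_arm", "payload": {
  "increments": "0.2 -0.1 0 0 0 -5 255;0.2 -0.1 0 0 0 -5 255;0.1 -0.1 0 0 0 -5 255;0.1 -0.2 0 0 0 -5 255;0.1 -0.2 0 0 0 -5 255;0 -0.2 0 0 0 -5 255;0 -0.2 0 0 0 -4 255;0 -0.2 0 0 0 -3 255"
}}

```text
time: 46.07
position: [0.5236, 0.2798, 0.1076]
tool_rot: [3.14, 0.076, 0.008]
ft_force: [-0.6, -0.7, 2.9]
grip_width: 0.523
grip_force: 25.0
```

```bash
python3 - <<'E'
from h import *
st()
E
```

```text
t 46.0667 q [ 0.0463  0.363  -0.7026  1.7184  0.2586  1.1498 -2.2527] pos [0.5236 0.2798 0.1076] y-yaw -87.24408739735908 z [ 0.0054 -0.001  -1.    ] F [-0.6006 -0.6781  2.9216] T [-0.0681  0.2631  0.0777] w 45.529331315975014 gf 25.000093281269073
```

Call:
{"api": "move_arm", "payload": {
  "increments": "0 0 0 0 0 -1 255;0 0 0 0 0 -1 255;0 0 0 0 0 -1 255;0 0 0 0 0 -1 255;0 0 0 0 0 0 255;0 0 0 0 0 0 255;0 0 0 0 0 0 255;0 0 0 0 0 0 255"
}}

```text
time: 46.73
position: [0.5236, 0.2795, 0.1075]
tool_rot: [3.14, -0.03, 0.008]
ft_force: [-0.8, 0.8, 5.4]
grip_width: 0.52
grip_force: 25.0
```

```bash
python3 - <<'E'
from h import *
st()
E
```

```text
t 46.7333 q [ 0.0378  0.3607 -0.6914  1.7185  0.2537  1.1495 -2.3157] pos [0.5236 0.2795 0.1075] y-yaw -91.0779331009284 z [ 0.0049 -0.0016 -1.    ] F [-0.7837  0.844   5.3573] T [0.0389 0.2383 0.1723] w 45.26665924061687 gf 25.000813901424408
```

Call:
{"api": "move_arm", "payload": {
  "increments": "0 0 0 0 0 0 180;0 0 0 0 0 0 120;0 0 0 0 0 0 60;0 0 0 0 0 0 0;0 0 0 0 0 0 0;0 0 0 0 0 0 0;0 0 0 0 0 0 0;0 0 0 0 0 0 0"
}}

```text
time: 47.4
position: [0.5227, 0.2784, 0.106]
tool_rot: [3.138, -0.03, 0.004]
ft_force: [0.4, 0.7, -0.1]
grip_width: 0.9
grip_force: 0.0
```

Call:
{"api": "move_arm", "payload": {
  "increments": "0 0 6 0 0 0 0;0 0 12 0 0 0 0;0 0 20 0 0 0 0;0 0 25 0 0 0 0;0 0 25 0 0 0 0;0 0 25 0 0 0 0;0 0 20 0 0 0 0;0 0 0 0 0 0 0"
}}

```text
time: 48.07
position: [0.5252, 0.2807, 0.2461]
tool_rot: [-3.14, 0.03, -0.019]
ft_force: [1.0, 0.8, 0.2]
grip_width: 1.002
grip_force: 0.0
```

Call:
{"api": "move_arm", "payload": {
  "increments": "-5 -20 0 0 0 0 0;-5 -25 0 0 0 0 0;-5 -25 0 0 0 0 0;-5 -25 0 0 0 0 0;-5 -25 0 0 0 0 0;-5 -25 0 0 0 0 0;-5 -25 0 0 0 0 0;0 -20 0 0 0 0 0"
}}

```text
time: 48.73
position: [0.4872, 0.087, 0.2403]
tool_rot: [3.138, -0.032, 0.006]
ft_force: [-0.2, -0.2, 0.8]
grip_width: 1.001
grip_force: 0.0
```

```bash
python3 - <<'E'
from h import *
st()
for cam in('top','scene'):
    p=shot(cam);w=cloud(p);c=(.521,.279)
    m=(np.hypot(w[...,0]-c[0],w[...,1]-c[1])<.07)&(abs(w[...,2]-.09)<.006)
    hu=cv2.convexHull(w[m][:,:2].astype(np.float32));print(cam,'deck',fitcircle(hu[:,0].astype(float)),np.nanmedian(w[m][:,2]))
    t=tabs(p,c)
    _,l,ct=cv2.kmeans(t[:,:2].astype(np.float32),2,None,(3,50,1e-5),5,cv2.KMEANS_PP_CENTERS);d=ct[0]-ct[1]
    print(' ',len(t),ct.tolist(),'dist',np.hypot(*d),'yaw',np.degrees(np.arctan(-d[0]/d[1])), 'ymax/min',t[:,1].min(),t[:,1].max())
    pinks(p)
p=shot('top');q=shot('scene')
a=cv2.resize(p['frame'][180:255,150:220,::-1],(390,418),interpolation=3);b=cv2.resize(q['frame'][150:225,195:265,::-1],(390,418),interpolation=3)
cv2.imwrite('pics/final.png',np.hstack([a,b]))
E
```

```text
t 48.7333 q [ 0.361   0.0008 -0.5896  1.7829  0.0048  1.3551 -1.8206] pos [0.4872 0.087  0.2403] y-yaw -91.15281395534032 z [ 0.0038 -0.0035 -1.    ] F [-0.1601 -0.2362  0.7557] T [ 0.0301 -0.0039  0.0282] w 87.04478956937157 gf 0.0
top deck (array([0.5218, 0.2787]), np.float64(0.049944829289449)) 0.08916618022599088
  35 [[0.5211569666862488, 0.3063403069972992], [0.5207972526550293, 0.24814003705978394]] dist 0.05820138 yaw -0.35411918 ymax/min 0.24412440382478123 0.3312090683515495
 pink 15 [289. 100.] [ 0.897 -0.052  0.01 ]
 pink 11 [279. 104.] [ 0.883 -0.018  0.011]
 pink 5 [295. 107.] [ 0.866 -0.075  0.01 ]
 pink 4 [282. 112.] [ 0.853 -0.029  0.01 ]
 pink 5 [189. 240.] [0.424 0.283 0.014]
scene deck (array([0.5221, 0.2749]), np.float64(0.04827585654331553)) 0.0893938356654308Traceback (most recent call last):
  File "<stdin>", line 9, in <module>
TypeError: hypot() takes from 2 to 3 positional arguments but 1 were given
```

Call:
{"api": "move_arm", "payload": {
  "increments": "-5 -20 0 0 0 0 0;-5 -20 0 0 0 0 0;-5 -20 0 0 0 0 0;-5 -20 0 0 0 0 0;0 -20 0 0 0 0 0;0 -20 0 0 0 0 0;0 -20 0 0 0 0 0;0 0 0 0 0 0 0"
}}

```text
time: 49.5
position: [0.4681, -0.0546, 0.2399]
tool_rot: [3.138, -0.038, 0.006]
ft_force: [-0.2, -0.6, -0.2]
grip_width: 0.998
grip_force: 0.0
```

```bash
python3 - <<'E'
from h import *
st()
for cam in('top','scene'):
    p=shot(cam);w=cloud(p);c=(.521,.279)
    m=(np.hypot(w[...,0]-c[0],w[...,1]-c[1])<.07)&(abs(w[...,2]-.09)<.006)
    hu=cv2.convexHull(w[m][:,:2].astype(np.float32));print(cam,'deck',fitcircle(hu[:,0].astype(float)),np.nanmedian(w[m][:,2]))
    t=tabs(p,c);up=t[t[:,2]>.1]
    print(len(t),'upper tabs y range',up[:,1].min(),up[:,1].max(),'all',t[:,1].min(),t[:,1].max())
    for z in(up[up[:,1]>c[1]],up[up[:,1]<c[1]]): print('   ',len(z),z.mean(0) if len(z) else 0)
    if cam=='top':P=p
q=p
a=cv2.resize(P['frame'][180:255,150:220,::-1],(390,418),interpolation=3);b=cv2.resize(q['frame'][150:225,195:265,::-1],(390,418),interpolation=3)
cv2.imwrite('pics/final.png',np.hstack([a,b]))
E
```

```text
t 49.5 q [ 0.505  -0.0604 -0.4267  1.8381 -0.022   1.3545 -1.5112] pos [ 0.4681 -0.0546  0.2399] y-yaw -91.37514942486354 z [ 0.0037 -0.0037 -1.    ] F [-0.1524 -0.5613 -0.1822] T [0.0569 0.0501 0.0479] w 86.85048591647968 gf 0.0
top deck (array([0.5214, 0.2777]), np.float64(0.049949227388315726)) 0.08937508694849461
33 upper tabs y range 0.2473559525185404 0.3081843345710534 all 0.22206771436973652 0.31775128785573714
    15 [0.521  0.3034 0.12  ]
    12 [0.5196 0.2484 0.1198]
scene deck (array([0.4845, 0.3001]), np.float64(0.038124196540660384)) 0.0891480161293865Traceback (most recent call last):
  File "<stdin>", line 8, in <module>
    return umr_minimum(a, axis, None, out, keepdims, initial, where)
ValueError: zero-size array to reduction operation minimum which has no identity
```

Call:
{"api": "move_arm", "payload": {
  "increments": "0 -25 8 0 0 0 0;0 -30 8 0 0 0 0;0 -30 8 0 0 0 0;0 -30 4 0 0 0 0;0 -30 0 0 0 0 0;0 -30 0 0 0 0 0;-10 -30 0 0 0 0 0;-10 -30 0 0 0 0 0"
}}

```text
time: 50.27
position: [0.4494, -0.285, 0.2679]
tool_rot: [3.14, -0.024, 0.007]
ft_force: [0.7, 0.3, -0.5]
grip_width: 0.998
grip_force: 0.0
```

```bash
python3 - <<'E'
from h import *
st();scoop_meas()
for cam in('top','scene'):
    p=shot(cam);w=cloud(p);c=(.521,.279)
    m=(np.hypot(w[...,0]-c[0],w[...,1]-c[1])<.07)&(abs(w[...,2]-.09)<.006)
    hu=cv2.convexHull(w[m][:,:2].astype(np.float32));print(cam,'deck',fitcircle(hu[:,0].astype(float)),np.nanmedian(w[m][:,2]))
    t=tabs(p,c)
    if len(t): print(len(t),'y',t[:,1].min(),t[:,1].max())
    if cam=='top':P=p
a=cv2.resize(P['frame'][180:255,150:220,::-1],(390,418),interpolation=3);b=cv2.resize(p['frame'][150:270,190:300,::-1],(390,418),interpolation=3)
cv2.imwrite('pics/final.png',np.hstack([a,b]))
E
```

```text
t 50.2667 q [ 0.7119  0.0565 -0.204   1.6716  0.0105  1.41   -1.0793] pos [ 0.4494 -0.285   0.2679] y-yaw -90.86545194488154 z [ 0.0046 -0.0013 -1.    ] F [ 0.722   0.2508 -0.4886] T [ 0.0267  0.0151 -0.0222] w 86.83632071812089 gf 0.0
top score 0.84 rect [0.5035 0.0113] [0.164 0.073] 24.10516357421875 fin 12 [ 0.4471 -0.0112  0.0594] 0.06307219171001122
  fin yaw 23.3909743361313
  slices 0 0
  tray walls rect [0.5011 0.01  ] [0.159 0.072] 22.72596549987793
scene score 0.67 rect [0.4598 0.0136] [0.105 0.041] 57.53008270263672 fin 81 [ 0.4457 -0.018   0.0497] 0.06712137081649527
  fin yaw 25.597463113463068
  slices 1 [ 0.4506 -0.0179  0.0441]
  tray walls rect [0.4625 0.0184] [0.101 0.02 ] 44.53166198730469
top deck (array([0.5218, 0.2779]), np.float64(0.050062148340986184)) 0.08924609590788624
38 y 0.22253575687264376 0.33121333293809974Traceback (most recent call last):
  File "<stdin>", line 6, in <module>
TypeError: 'NoneType' object is not subscriptable
```

```bash
python3 - <<'E'
from h import *
p=shot('top');cv2.imwrite('pics/final.png',cv2.resize(p['frame'][150:270,140:300,::-1],None,fx=5,fy=5,interpolation=3))
E
```

```text
(no output)
```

View pics/final.png

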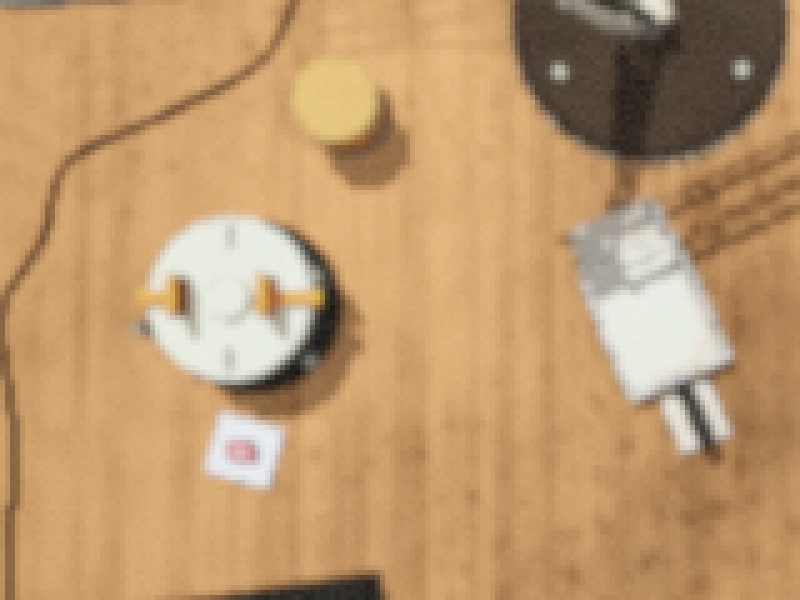

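The cap at (235,298) is back in its original locked pose. Both bolts reach out past the rim at (140,297) and (320,297), next to the post at (140,327). The scoop is upright and empty, and the bead jar hasn't been touched. I'll hand in the job.

```bash
python3 -c "
from bench import ctrl
print(ctrl.close_job())"
```

```text
the job is handed in; nothing more can be done
None
```

The job is handed in: all 8 agate slices are in the pink-agate jar, its cap is back on and looks locked with both tabs out, the scoop stands upright and empty on the bench, and the other jar's cap and the bead jar were left alone.

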